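Load the test fixture, shut its cover and clamp it down

TASK

Take the square white module out of the black tray and set it, without dropping it, fully home in the square pocket of the sloping test fixture. Then draw the hinged cover shut over it without slamming it, and after that swing the toggle clamp's handle all the way down so the cover is locked. Leave the two round modules in the tray and the screwdriver as they are.

Things in the scene. Friction and masses are not known exactly. Their poses are not given: they have to be found in the camera images.
- module_center (a point): The module to load: white plastic block of square section with 5 mm chamfered corners and a dark grey four-lobed top with screws, 38 x 38 x 58 mm tall, about 90 g. Stands upright in a tray pocket, sides nearly parallel to the tray's. Point: its centre, 29 mm above its underside; z to its dark top, x and y square to its sides. A quarter turn makes no difference.
- tray: Black kit tray, fixed to the bench, 235 x 84 x 20 mm high; origin at the centre of its underside, x along its length. Three equal square pockets 41 x 41 mm, 14 mm deep, at x = -75, 0 and +75 mm, hold the square module and the two round ones in any order.
- round0_center (a point): Round white module with dark top and a small steel stud, diameter 38 mm, 54 mm tall over all, loose in a tray pocket: leave it. Point 25 mm above its underside.
- round1_center (a point): The other round module, the same: leave it.
- screwdriver_grip (a point): Small screwdriver lying on the bench to the left of the fixture, about 170 mm long and 30 mm high at most, loose: leave it. Point on its handle.
- fixture: Aluminium stand of the test fixture, fixed to the bench, footprint about 230 x 220 mm; origin at the centre of its underside; x points away from the robot side. It carries a grey box, the deck, 215 (up the slope) x 240 mm (y), whose top slopes 30 degrees down towards the robot side.
- nest (a point): Centre of the floor of the deck's square pocket: 41 x 41 mm, mouth chamfered 2 mm, rim 16 mm above this point, walls parallel to x (up the slope) and y (to the left). z points out of the pocket square to the deck, 30 degrees from vertical, leaning towards the robot. The module goes in along z, dark top outwards; seated, its centre is 29 mm from this point.
- cover_hinge (a point): Middle of the cover's hinge axis, parallel to nest y, at x = +75, z = +68 mm in the nest frame. Turns with the cover: -x runs along the cover to the pull bar, z out of the cover's outer face.
- cover_bar (a point): Middle of the cover's round pull bar: plain steel, diameter 12 mm, parallel to the hinge, 158 mm from its axis, free over 74 mm between two brackets, 32 mm of clear gap between it and the cover's edge. It can be gripped and led round the hinge; it turns within the grip. Cover: aluminium frame 110 mm wide, 120 long, 8 thick, clear window, four white pushers inside.
- cover (a joint): Angle of the cover: 0 shut, parallel to the deck and resting on its stop; grows as it opens up and away from the robot (starts at 1.62 to 1.95, limit 2.05). A friction hinge holds it wherever it is left; 1 to 4 N at the bar moves it.
- clamp_pivot (a point): Pivot of the toggle clamp's handle, on the deck's left (+y) side; its axis is parallel to nest x. At x = -23, y = +106, z = +82 mm in the nest frame.
- clamp_grip (a point): Point on the centre line of the clamp's straight handle, 85 mm from the pivot; black rubber grip of diameter 14 mm from 35 to 107 mm from the pivot. It swings in the nest's y-z plane from standing up (open) outwards and down to the left.
- deck: The fixture's sloping deck, turned like the nest; its origin lies on its top face, at x = -5, z = +12 mm in the nest's frame. There, two steel stop posts, diameter 12 mm, stand at x = -41, y = +-43 mm up to z = 64 mm; the block under the clamp takes x = -41 to -5, y = 73 to 119 mm up to z = 85 mm.
- clamp_arm (a joint): Angle of the clamp's short steel arm, 50 mm long, coupled to the handle (1.35 times its angle), on the cover side of the pivot: 0 lying on the cover's left edge; at the start it stands up beside the cover's path, its tip about 45 mm above the handle's pivot. It fouls the cover if the handle is put down before the cover is shut.
- clamp (a joint): Angle of the clamp handle: 0 fully down (clamped), lying parallel to nest +y, on its stop; grows as it is raised towards nest +z (starts at 0.95 to 1.2, limit 1.3). It stays where it is left; about 2 N at the grip moves it.
Things that resemble listed ones, but are neither listed nor needed, are in the scene too. What is shaped like the part that bears module_center but yellow is not meant.

How it is judged:
By the outcome, as a careful person would: the job done as asked, in the order asked, and still so for the second after the job is handed in, with the robot touching nothing.
It also fails if it takes over 64 s, if anything falls off the work surface, if the arm or the gripper's body presses on something with over 40 N, if the wrist force passes 120 N, or if a joint passes its speed limit or range.

ROBOT

A 6-joint arm with a two-finger parallel gripper is mounted at the origin on the work surface. World frame = base frame: x ahead of the robot, y to its left, z up, the work surface at z = 0. Lengths are in mm, angles in rad, forces in N, time in s.
With the tool pointing down it reaches from about 400 to 925 mm from the base axis. Payload 12.5 kg.
Tool frame: the origin (TCP) lies on the centre line of the jaws, within the pads' length; the fingertips stand 17 mm ahead of it and the grasp point (between the pads) lies 2 mm behind it; z points along the fingers, y is the line along which they close (so a half turn about z gives the same grasp; the last joint's range is limited). The gripper opens to 95 mm and grips with 3 to 60 N. Pads are 20 mm wide; open, the fingers measure 119 mm over their backs; the gripper's body (75 mm by 180 mm) begins 59 mm behind the grasp point.
Start: joints at [-1.442, 0.491, 1.559, -0, 1.092, -0.106], TCP at [145.427, -607.862, 231.661] pointing down, gripper open.
Joint ranges: [-3.1, 3.1], [-0.84, 2.19], [0.05, 2.79], [-1.13, 4.28], [0.06, 2.93], [-2.69, 2.69]. Speed limits (rad/s): [2.22, 2.22, 2.79, 3.14, 3.14, 3.14].

INTERFACE

Orientations are given as [roll, pitch, yaw] about the fixed x, y, z axes, in that order (R = Rz(yaw) Ry(pitch) Rx(roll)).
In Python, from cell import env gives the robot as it stands.
- The arm moves only by the tool drive_tool, never from a script. Its argument "deltas" is text: rows parted by semicolons, each of 4 numbers parted by spaces: the shift along the world's x, y, z normalised to -1 to 1, where 1 is 100 mm, then the turn about the world's z normalised to -1 to 1, where 1 is 180 degrees. A call has 1 to 10 rows; each row shifts and turns the commanded pose from where the row before left it; what a row does not reach is not made up. A row lasts 1/12 s, in which the tool goes at most 41.7 mm and 7.16 degrees, less where a joint would pass 70% of its speed; a pose out of reach is approached as far as the arm can. A call with a number of a shift or a turn outside -1 to 1 is refused whole. A call with a gripper value outside its range is refused whole. "gripper" is the closure, from 0 (fully open) to 1 (shut), set as the call begins (left out, the last holds). The fingers move at their own pace and stop on an object; the grip force is fixed at half the most. Time passes only in rows, so rows that do not move let the fingers close. It gives the time, the measured TCP pose, the force, the opening and the grip force at its end, in the units of the state.
- env.state(): the state, without advancing time (a new reading comes with each control period).
- env.read_camera(name): name is "scene" or "top" or "wrist"; returns (picture, depth): 400x640x3 uint8, red, green, blue; 400x640 float32, mm along the optical axis (not along the pixel's ray), 0 where there is no reading.
- env.camera_params(name): a dict with "mtx" (3x3 intrinsics, pixels), "k1" (the pictures are not rectified: a ray, as slopes to the right and down, at radius r is drawn at 1 + k1 r^2 times it, then the intrinsics apply), "camera_from_world" (4x4, takes a point from world to camera coordinates); the wrist camera has in their place "mount" (4x4, takes a point from camera to tool coordinates, whose origin is the TCP and whose axes are the flange's). Camera axes: x right, y down, z forward; pixel columns grow to the right and rows downward; lengths in mm; the calibration is good to about 2 mm. A picture is of the moment at which its call begins: read the wrist's pose just before it. camera_params takes no time and is no camera call.
- env.job_done(): hands the job in; it is judged then, once.
The state is a dict: "t": time; "joints": joint angles; "qvel": joint speeds; "tau": joint torques, N m; "eef_pos": TCP position; "tcp_rot": TCP orientation; "ft_force": force on the tool from outside, world axes, zero at the start; "moment": the same for the moment, N m; "opening": opening from 0.0 (shut) to 1.0 (fully open); "grip_force": force on a finger pad.
Only numpy, scipy, OpenCV 4.12 (cv2) and the standard library are available. Lean on these libraries where they do the work, as an engineer would, in place of code of your own. Each camera call takes 0.05 s, during which the arm holds its last target. There are 200 camera calls.

## Working session

There is one attempt and no reset: what is moved stays moved. The work goes in short steps, Python scripts to look and compute and a tool call to move; the robot and the scene stay as the last step left them, time stands still between calls to the robot, and variables do not carry over. Pictures are saved under pics/ and viewed, at most 10 in all, crops included, and the job is handed in when it is done.

Besides the shell and the picture viewer there is one more tool, called after "Emit:" as name(argument=value, ...) on one line, values as JSON. drive_tool: Moves the arm, as the interface text tells. Its arguments: {"type":"object","properties":{"deltas":{"type":"string"},"gripper":{"type":"number"}},"required":["deltas"]}

```bash
mkdir -p pics; ls; python3 - <<'E'
from cell import env
import cv2,numpy as np
for n in("scene","top"):
    p,d=env.read_camera(n); cv2.imwrite(f"pics/{n}0.png",p[:,:,::-1]); np.savez(f"pics/{n}0.npz",p=p,d=d)
    print(n,env.camera_params(n))
print(env.camera_params("wrist")); print(env.state())
E
```

```text
pics
scene {'mtx': array([[492.16973319,   0.        , 319.5232053 ],
       [  0.        , 492.16973319, 194.0221522 ],
       [  0.        ,   0.        ,   1.        ]]), 'k1': 0.030955905251390775, 'camera_from_world': array([[ 6.09319599e-01,  7.92917355e-01, -3.41960179e-03,
        -3.10063921e+02],
       [ 4.61267917e-01, -3.57963879e-01, -8.11845903e-01,
        -1.54904318e+02],
       [-6.44950800e-01,  4.93096267e-01, -5.83861744e-01,
         1.75120918e+03],
       [ 0.00000000e+00,  0.00000000e+00,  0.00000000e+00,
         1.00000000e+00]])}
top {'mtx': array([[451.12018092,   0.        , 320.39664134],
       [  0.        , 451.12018092, 207.23640068],
       [  0.        ,   0.        ,   1.        ]]), 'k1': 0.03158745859563174, 'camera_from_world': array([[-2.97246529e-02, -9.99393373e-01, -1.81475012e-02,
         2.40658476e+01],
       [-9.91920858e-01,  3.17327247e-02, -1.22825261e-01,
         5.18515982e+02],
       [ 1.23326621e-01,  1.43499467e-02, -9.92262376e-01,
         1.14043027e+03],
       [ 0.00000000e+00,  0.00000000e+00,  0.00000000e+00,
      
[... 534 characters left out ...]
0,
         1.00000000e+00]])}
{'t': 0.1, 'joints': array([-1.44162073e+00,  4.91457250e-01,  1.55937379e+00, -6.82759980e-06,
        1.09166843e+00, -1.05566823e-01]), 'qvel': array([-0.0010898 , -0.00117118, -0.00161631,  0.00141257,  0.00049664,
        0.00121222]), 'tau': array([ 3.18677012e-03, -6.13621759e+01, -2.58605450e+01,  6.93675689e-02,
        4.70268354e-02, -6.51581377e-05]), 'eef_pos': array([ 145.387154  , -607.66519196,  231.15135109]), 'tcp_rot': array([-3.14069025e+00, -8.95296439e-05,  2.34745529e-01]), 'ft_force': array([-0.59646891,  0.58046878,  0.55949879]), 'moment': array([ 0.01839281,  0.0030548 , -0.00862424]), 'grip_force': 0.0, 'opening': 1.0009556161960762}
```

View pics/scene0.png

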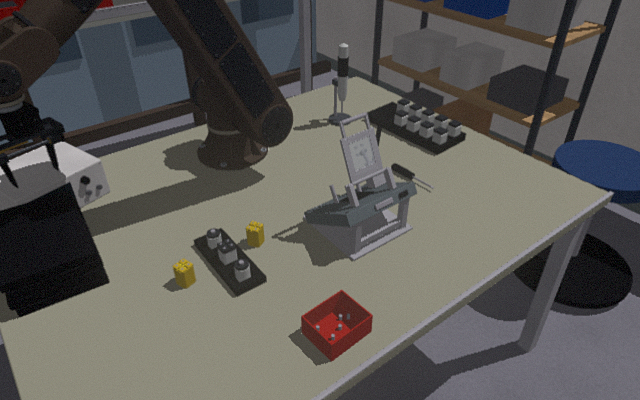

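View pics/top0.png

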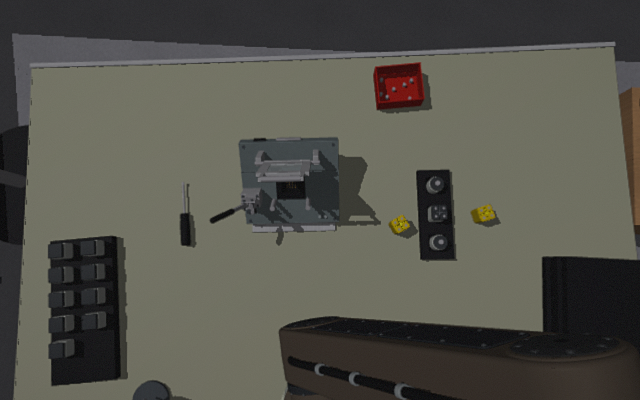

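```bash
cat > h.py <<'E'
import numpy as np, cv2
from scipy.spatial.transform import Rotation as Ro
def T_wrist(P,st):
    T=np.eye(4); T[:3,:3]=Ro.from_euler('xyz',st['tcp_rot']).as_matrix(); T[:3,3]=st['eef_pos']
    return T@P['mount']
def cw(P,st=None):  # camera->world
    return T_wrist(P,st) if 'mount' in P else np.linalg.inv(P['camera_from_world'])
def cloud(P,d,st=None):
    H,W=d.shape; u,v=np.meshgrid(np.arange(W),np.arange(H))
    uv=np.stack([u,v],-1).reshape(-1,1,2).astype(np.float64)
    n=cv2.undistortPoints(uv,P['mtx'],np.array([P['k1'],0,0,0,0.])).reshape(-1,2)
    z=d.reshape(-1,1).astype(float); c=np.hstack([n*z,z,np.ones_like(z)])
    return (c@cw(P,st).T)[:,:3].reshape(H,W,3)
def proj(P,X,st=None):
    X=np.atleast_2d(X).astype(float); M=np.linalg.inv(cw(P,st))
    r=cv2.Rodrigues(M[:3,:3])[0]
    return cv2.projectPoints(X.reshape(-1,1,3),r,M[:3,3],P['mtx'],np.array([P['k1'],0,0,0,0.]))[0].reshape(-1,2)
def snap(env,n,name):
    st=env.state(); p,d=env.read_camera(n); P=env.camera_params(n)
    cv2.imwrite(f"pics/{name}.png",p[:,:,::-1]); np.savez(f"pics/{name}.npz",p=p,d=d,pos=st['eef_pos'],rot=st['tcp_rot'])
    return p,d,P,st
def load(env,n,name):
    z=np.load(f"pics/{name}.npz"); return z['p'],z['d'],env.camera_params(n),(dict(eef_pos=z['pos'],tcp_rot=z['rot']) if 'pos' in z else None)
E
python3 - <<'E'
from cell import env
from h import *
p,d,P,_=load(env,'top','top0'); X=cloud(P,d)
print('table z',np.median(X[300:310,200:260,2]))
# deck plane: iterative
R=X[135:230,238:342].reshape(-1,3)
best=None;rng=np.random.default_rng(0)
for _ in range(800):
    a,b,c=R[rng.choice(len(R),3,False)]; n=np.cross(b-a,c-a)
    if np.linalg.norm(n)<500: continue
    n/=np.linalg.norm(n); n*=np.sign(n[2])
    if abs(n[2]-.866)>.05: continue
    k=(abs((R-a)@n)<3).sum()
    if best is None or k>best[0]: best=(k,n,a)
k,n,a=best; I=R[abs((R-a)@n)<3]; c=I.mean(0); n=np.linalg.svd(I-c)[2][2]; n*=np.sign(n[2])
print('deck n',n,k,'yaw deg',np.degrees(np.arctan2(-n[1],-n[0])),'tilt',np.degrees(np.arccos(n[2])))
print('c',c)
# tray
m=(p.max(2)<60)&(X[...,2]<40); m[:, :405]=0;m[:,465:]=0;m[:160]=0;m[265:]=0
print(cv2.minAreaRect(X[m][:,:2].astype(np.float32)), np.median(X[m][:,2]))
S=X[165:262,412:458]; 
t=S[(S[...,2]>45)]; print(len(t))
for x,y,z in [X[184,436],X[214,437],X[242,437]]: print(x,y,z)
c=cv2.resize(p[130:270,200:470],None,fx=2.9,fy=2.9,interpolation=cv2.INTER_CUBIC); cv2.imwrite('pics/topc.png',np.clip(c[:,:,::-1]*1.6,0,255))
E
```

```text
table z 0.4346025940635627
deck n [-0.49883768  0.00460418  0.8666832 ] 4939 yaw deg -0.5288146653603979 tilt 29.924535790594405
c [574.71955506  70.1768737   93.45304002]
((492.9188232421875, -278.6080322265625), (129.2876434326172, 236.37840270996094), 88.38062286376953) 20.006493966945527
597
564.7998664249751 -286.11763799884534 64.34380032201693
488.7792551782777 -284.4021420505359 62.582205109637016
419.19997891153037 -282.766202834492 51.25751205696179[ WARN:0@0.441] global loadsave.cpp:1063 imwrite_ Unsupported depth image for selected encoder is fallbacked to CV_8U.
```

View pics/topc.png

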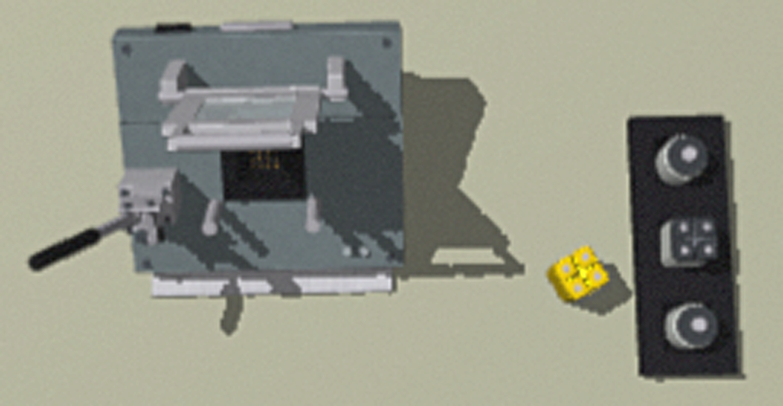

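```bash
python3 - <<'E'
from cell import env
from h import *
p,d,P,_=load(env,'top','top0'); X=cloud(P,d)
n=np.array([-.49884,.0046,.86668]); n/=np.linalg.norm(n); c=np.array([574.72,70.18,93.45])
ey=np.cross(n,[np.sqrt(1-n[2]**2),0,n[2]*0]);  ey=np.cross(n,np.cross([0,0,1.],n)*-1) # placeholder
yaw=np.arctan2(-n[1],-n[0]); ey=np.array([-np.sin(yaw),np.cos(yaw),0]); ex=np.cross(ey,n); B=np.stack([ex,ey,n],1)
L=(X-c)@B
reg=np.zeros(d.shape,bool); reg[130:235,232:348]=1
m=reg&(abs(L[...,2])<4)
q=L[m][:,:2].astype(np.float32); print('deck rect',cv2.minAreaRect(q),'pct',np.percentile(q,[1,99],axis=0), q.min(0),q.max(0))
def w(x,y,z=0): return c+B@[x,y,z]
# dark pocket : dark neutral pixels below/near plane
g=p.max(2)
k=reg&(g<55)&(abs(L[...,2]+10)<14); n_,lab,s,ce=cv2.connectedComponentsWithStats(k.astype(np.uint8))
for i in range(1,n_):
    if s[i,4]>60: a=L[lab==i]; print(s[i],ce[i],a.min(0),a.max(0),np.median(a,0))
# points high above deck
for nm,lo,hi in (('40-100',40,100),('100-150',100,150),('150+',150,300)):
    h=reg&(L[...,2]>lo)&(L[...,2]<hi)
    n_,lab,s,ce=cv2.connectedComponentsWithStats(h.astype(np.uint8))
    for i in range(1,n_):
        if s[i,4]>25: a=L[lab==i]; print(nm,s[i],a.min(0).round(),a.max(0).round())
np.savez('fx.npz',c=c,B=B)
E
```

```text
deck rect ((-2.3044281005859375, 10.20355224609375), (216.14031982421875, 239.9337158203125), 0.08112596720457077) pct [[-107.35038757 -107.7574231 ]
 [ 104.04645691  127.30263519]] [-110.431496 -109.628975] [105.78688 130.24913]
[ 276  151   63   69 1774] [316.46956032 188.3410372 ] [-101.59659716 -108.50226095  -19.0530327 ] [80.49732069 46.9778956   3.99849045] [-17.9017634  -64.5241783   -0.14457501]
[256 189  33  35 372] [269.23924731 209.34946237] [-108.12952007   21.32662082   -5.70689067] [-13.36954729 100.42613423   3.88209378] [-74.79515317  69.73205483  -0.18079925]
[277 199  16  20  78] [283.74358974 209.34615385] [-96.2845927   10.13119808  -4.97117349] [-41.21706585  46.71515906   3.70191339] [-71.53527286  30.12742591  -0.38008619]
40-100 [255 154  65  13 398] [ 63. -64.  40.] [ 85.  83. 100.]
40-100 [234 193  26  19 307] [-46.  83.  40.] [ -9. 135. 100.]
40-100 [270 205   5   6  26] [-51.  48.  42.] [-40.  58.  56.]
100-150 [258 165  53   6 253] [ 73. -45. 100.] [ 84.  65. 150.]
100-150 [247 209  10   6  49] [-33.  82. 105.] [-23. 103. 116.]
150+ [256 169  54  14 571] [ 78. -45. 150.] [ 92.  65. 223.]
```

Emit:
drive_tool(deltas="0.4 0.4 0.2 0;0.4 0.4 0.1 0;0.4 0.4 0 0;0.4 0.4 0 0;0.4 0.4 0 0;0.4 0.4 0 0;0.3 0.1 0 0;0 0 0 0;0 0 0 0;0 0 0 0", gripper=0)

```text
t: 0.93
eef_pos: [349.8, -423.3, 252.5]
tcp_rot: [-3.141, 0.0, 0.235]
ft_force: [0.6, -0.6, 0.6]
opening: 1.0
grip_force: 0.0
```

Emit:
drive_tool(deltas="0.14 0.14 -0.07 0.0383;0.14 0.14 -0.07 0.0383;0.14 0.14 -0.07 0.0383;0.14 0.14 -0.07 0.0383;0.14 0.14 -0.07 0.0383;0.14 0.14 -0.07 0.0383;0.14 0.14 -0.07 0.0383;0.14 0.14 -0.07 0.0383;0.14 0.14 -0.07 0.0383;0.13 0.13 -0.07 0.0383")

```text
t: 1.77
eef_pos: [488.8, -284.7, 182.3]
tcp_rot: [-3.141, -0.0, 1.442]
ft_force: [-0.1, 0.3, 0.3]
opening: 0.998
grip_force: 0.0
```

Emit:
drive_tool(deltas="0 0 0 0.0383;0 0 0 0.0383;0 0 0 0.0383;0 0 0 0.0383;0 0 0 0.0383;0 0 0 0.0383;0 0 0 0.0383;0 0 0 0.0383;0 0 0 0.0383;0 0 0 0.0383")

```text
t: 2.6
eef_pos: [488.1, -285.5, 182.6]
tcp_rot: [3.142, -0.0, 2.645]
ft_force: [-0.3, 0.3, -0.8]
opening: 1.002
grip_force: 0.0
```

Emit:
drive_tool(deltas="0 0 0 0.0383;0 0 0 0.0383;0 0 0 0.0383;0 0 0 0.0383;0 0 0 0")

```text
t: 3.02
eef_pos: [488.2, -285.4, 182.6]
tcp_rot: [3.141, -0.0, 3.126]
ft_force: [-0.9, 0.1, -0.4]
opening: 1.0
grip_force: 0.0
```

```bash
python3 - <<'E'
from cell import env
from h import *
p,d,P,st=snap(env,'wrist','w1'); X=cloud(P,d,st); print(st['eef_pos'],st['tcp_rot'],st['joints'])
f=np.load('fx.npz'); dk=f['c']+f['B']@[-2.3,10.2,0]; nest=f['c']+f['B']@[2.7,10.2,-12]; print('deck',dk,'nest',nest)
z=X[...,2]
m=((z>52)&(z<75)).astype(np.uint8)
n,l,s,ce=cv2.connectedComponentsWithStats(m)
for i in range(1,n):
    if s[i,4]>300: a=X[l==i]; print(s[i],ce[i],np.median(a,0),cv2.minAreaRect(a[:,:2].astype(np.float32)))
p2,d2,P2,st2=snap(env,'top','top1')
E
```

```text
[ 488.17835622 -285.44160777  182.63205312] [ 3.14137947e+00 -3.95745862e-04  3.12616903e+00] [-6.45870040e-01  4.62595615e-01  1.76247625e+00 -7.69701412e-05
  9.16966130e-01 -2.20119587e+00]
deck [572.8207717   80.3979472   92.30261734] nest [583.14008435  80.30278875  84.39675045]
[ 297   95   43   45 1513] [317.75611368 116.78651685] [ 419.78438701 -289.20613897   53.94435963] ((420.15472412109375, -289.0629577636719), (33.4429817199707, 33.997901916503906), 88.24151611328125)
[ 410  147   57   57 2063] [437.63936016 175.05089675] [ 467.47969461 -192.09881192   57.35873018] ((468.4486389160156, -191.067138671875), (38.82157516479492, 38.49219512939453), 28.771928787231445)
[ 152  179   56   51 1957] [180.08124681 203.97291773] [ 488.65141567 -405.81964116   57.27873148] ((489.70831298828125, -406.4723815917969), (38.20793151855469, 38.42655944824219), 16.611520767211914)
[ 296  185   46   47 2034] [318.81219272 208.44886922] [ 493.05991438 -289.72628051   63.28979905] ((494.2178955078125, -289.9221496582031), (37.41796875, 38.54610061645508), 89.27388763427734)
[ 606  212   34   46 1139] [625.40386304 233.21246708] [519.44562555 -31.32746177  58.98636373] ((518.6491088867188, -29.547637939453125), (23.04481315612793, 33.75233459472656), 81.2364501953125)
```

View pics/w1.png

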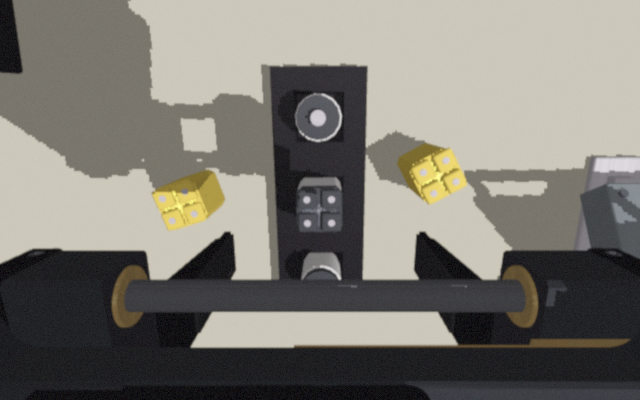

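```bash
python3 - <<'E'
from cell import env
from h import *
for cam,nm,box in (('top','top0',(160,270,405,470)),('wrist','w1',(55,300,240,400)),('scene','scene0',(215,300,180,280))):
    p,d,P,st=load(env,cam,nm); X=cloud(P,d,st); z=X[...,2]
    R=np.zeros(d.shape,bool); R[box[0]:box[1],box[2]:box[3]]=1; R&=(d>0)
    t=R&(z>15)&(z<26)&(p.max(2)<70); print(cam,'tray',cv2.minAreaRect(X[t][:,:2].astype(np.float32)),X[t][:,:2].min(0),X[t][:,:2].max(0))
    n,l,s,ce=cv2.connectedComponentsWithStats((R&(z>46)&(z<75)).astype(np.uint8))
    for i in range(1,n):
        if s[i,4]>40:
            a=X[l==i]; a=a[a[:,2]>a[:,2].max()-9]; print('  ',len(a),a[:,:2].mean(0).round(1),(a.min(0)/2+a.max(0)/2).round(1),a.max(0).round(1))
# handle of clamp: dark points near (top camera)
f=np.load('fx.npz'); p,d,P,st=load(env,'top','top0'); X=cloud(P,d); B=f['B']; nest=f['c']+B@[2.7,10.2,-12]
L=(X-nest)@B; m=np.zeros(d.shape,bool); m[185:235,200:265]=1; m&=(L[...,2]>30)&(X[...,2]>40)&(L[...,1]>100)
a=L[m&(p.max(2)<70)]; print(len(a),a.mean(0),a.min(0),a.max(0))
v=a[:,1:]-[106,82]; print('handle ang',np.percentile(np.arctan2(v[:,1],v[:,0]),[20,50,80]))
h=(L[...,2]>100)&(abs(L[...,1])<50)&(L[...,0]>40); b=L[h]-[75,0,68]; r=np.hypot(b[:,0],b[:,2]); k=r>150
print('bar ang',np.median(np.arctan2(b[k,2],-b[k,0])),k.sum(),r.max(), L[h][k].mean(0))
E
```

```text
top tray ((493.806640625, -289.8782043457031), (85.45795440673828, 234.1387176513672), 89.26870727539062) [ 376.66032062 -333.40094123] [ 611.36544378 -246.2373286 ]
   66 [ 567.9 -290. ] [ 568.7 -289.7   59.9] [ 584.2 -273.4   64.3]
   187 [ 493.  -289.6] [ 493.7 -289.8   65.3] [ 512.  -271.6   69.8]
   58 [ 418.6 -290.8] [ 420.1 -288.9   60.2] [ 436.3 -273.7   64.6]
wrist tray ((477.8197937011719, -289.88848876953125), (82.73316955566406, 199.25880432128906), 89.4889144897461) [ 377.87498172 -331.758368  ] [ 577.64256844 -247.94169837]
   1470 [ 419.8 -289.2] [ 420.2 -289.2   57.1] [ 437.2 -272.4   61.6]
   1988 [ 493.2 -289.7] [ 494.3 -289.9   61.8] [ 513.6 -271.3   66.2]
   294 [ 556.  -289.8] [ 556.8 -290.2   51.4] [ 562.6 -274.7   55.9]
scene tray ((499.0146484375, -290.871337890625), (84.74905395507812, 237.61793518066406), 89.29066467285156) [ 380.03871632 -334.61470985] [ 617.59294408 -247.84555347]
   139 [ 474.  -193.4] [ 473.4 -193.    55.2] [ 496.3 -170.1   59.7]
   30 [ 426.9 -291.8] [ 426.6 -292.1   58. ] [ 441.7 -277.8   62.5]
   152 [ 499.4 -291.7] [ 498.1 -291.5   61. ] [ 517.6 -272.6   65.5]
   131 [ 497.5 -403.9] [ 495.2 -404.6   55.1] [ 517.5 -387.2   59.4]
   87 [ 574.6 -292.1] [ 574.  -292.9   55.8] [ 590.6 -276.3   60.3]
209 [-28.39286683 133.52646841 128.46350629] [-44.14981266 100.44573385  54.45715282] [-16.31932029 166.25083099 171.93210042]
handle ang [0.99679529 1.05709972 1.1170898 ]
bar ang 1.629787113160261 274 167.39254501501352 [8.42195010e+01 1.56738306e-01 2.29458329e+02]
```

Emit:
drive_tool(deltas="0 0 0.35 0;0 0.2 0.4 0;0 0.4 0.4 0;0 0.4 0.26 0;0 0.4 0 0;0 0.4 0 0;0 0.4 0 0;0 0.4 0 0;0 0.4 0 0;0 0.4 0 0", gripper=1)

```text
t: 3.95
eef_pos: [488.6, 40.2, 307.4]
tcp_rot: [3.142, 0.0, 3.117]
ft_force: [1.0, 0.7, 0.6]
opening: 0.355
grip_force: 0.0
```

Emit:
drive_tool(deltas="0.1 0.25 0 0;0 0 0 0")

```text
t: 4.12
eef_pos: [499.6, 67.1, 307.4]
tcp_rot: [3.141, 0.001, 3.121]
ft_force: [-0.0, 0.3, -0.3]
opening: 0.213
grip_force: 0.0
```

```bash
python3 - <<'E'
from cell import env
from h import *
print(env.state()['eef_pos'],env.state()['tcp_rot'],env.state()['opening'])
p,d,P,st=snap(env,'wrist','w2'); X=cloud(P,d,st)
f=np.load('fx.npz'); B=f['B']; nest=f['c']+B@[2.7,10.2,-12]
print(proj(P,[nest+B@[20.5*a,20.5*b,16] for a,b in((1,1),(1,-1),(-1,-1),(-1,1))],st))
print('deck corners',proj(P,[nest+B@[-5+107.5*a,120*b,12] for a,b in((1,1),(1,-1),(-1,-1),(-1,1))],st))
E
```

```text
[499.61081857  67.1156593  307.37831486] [3.14075655e+00 7.50990543e-04 3.12127694e+00] 0.21266656127932096
[[355.92963906 266.34086024]
 [318.88224111 266.73211644]
 [318.67414923 230.25369014]
 [354.6986977  229.86762359]]
deck corners [[452.63336477 344.40677221]
 [225.14891681 346.7324129 ]
 [236.7865476  157.5112024 ]
 [433.54104171 155.34076784]]
```

View pics/w2.png

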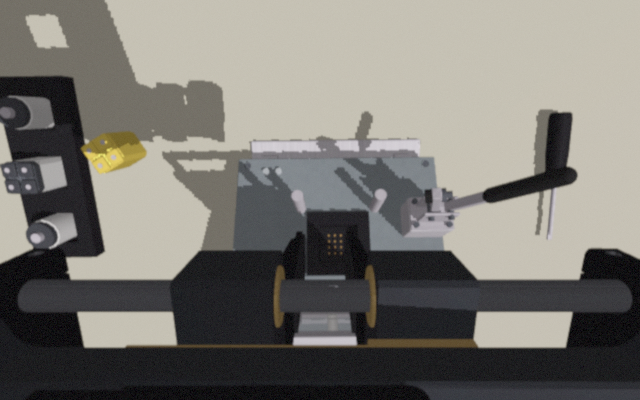

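Emit:
drive_tool(deltas="0 0.13 0.15 0;0.1 0 0 0;0.12 0 0 0;0.05 0 0.01 0;0.05 0 0.01 0;0.05 0 0.01 0;0.05 0 0.01 0;0.05 0 0.01 0;0.05 0 0.01 0;0.05 0 0.01 0")

```text
t: 5.0
eef_pos: [556.4, 76.4, 329.3]
tcp_rot: [-3.141, -0.0, 3.122]
ft_force: [-3.3, -1.1, 2.4]
opening: 0.006
grip_force: 1.9
```

Emit:
drive_tool(deltas="0.05 0 0.01 0;0.05 0 0.01 0;0.05 0 0 0;0.05 0 0 0;0.05 0 0 0;0.03 0 0 0;0.02 0 0 0;0 0 0 0")

```text
t: 5.67
eef_pos: [584.1, 77.0, 331.1]
tcp_rot: [-3.141, -0.006, 3.123]
ft_force: [-18.2, -0.7, 7.6]
opening: 0.006
grip_force: 8.9
```

Emit:
drive_tool(deltas="-0.4 0 0 0;-0.4 -0.3 0 0;-0.2 -0.4 0 0;0 -0.4 0 0;0 -0.4 0 0;0 -0.4 0 0;0 -0.4 0 0;0 -0.4 0 0;0 -0.4 -0.2 0;0 -0.4 -0.4 0.002", gripper=0)

```text
t: 6.5
eef_pos: [495.0, -255.7, 284.6]
tcp_rot: [-3.138, 0.005, 3.128]
ft_force: [1.3, -0.6, 0.1]
opening: 0.645
grip_force: 0.0
```

Emit:
drive_tool(deltas="0 -0.17 -0.4 0;0 0 -0.4 0;0 0 -0.3 0;0 0 0 0")

```text
t: 6.83
eef_pos: [492.4, -267.8, 169.2]
tcp_rot: [3.137, -0.007, 3.128]
ft_force: [-0.1, 0.6, -0.4]
opening: 0.927
grip_force: 0.0
```

```bash
python3 - <<'E'
from cell import env
from h import *
print(env.state()['eef_pos'],env.state()['tcp_rot'],env.state()['joints'])
p,d,P,_=snap(env,'top','top2'); X=cloud(P,d)
f=np.load('fx.npz'); B=f['B']; nest=f['c']+B@[2.7,10.2,-12]; print('nest',nest)
L=(X-nest)@B
h=(X[...,2]>200)&(abs(L[...,1])<70)&(L[...,0]>40); b=L[h]-[75,0,68]; r=np.hypot(b[:,0],b[:,2]); k=r>150
print('bar ang',np.median(np.arctan2(b[k,2],-b[k,0])),k.sum(),r.max(),X[h][k].mean(0))
for lo in range(180,340,20):
    q=X[(abs(L[...,1])<70)&(L[...,0]>40)&(X[...,2]>lo)&(X[...,2]<lo+20)]; 
    if len(q): print(lo,len(q),q[:,0].min().round(1))
E
```

```text
[ 492.36493409 -267.79551448  169.24193325] [ 3.13661058 -0.0069      3.12791619] [-6.16084988e-01  4.75522366e-01  1.78334361e+00  2.51239033e-04
  8.91235064e-01 -2.17334638e+00]
nest [583.14008435  80.30278875  84.39675045]
bar ang 1.6474495790519663 7186 671.4271779458479 [339.20333887  40.42522881 746.81549189]
180 141 601.1
200 110 600.9
220 75 600.2
240 100 595.4
260 74 594.5
280 218 597.2
300 26 596.8
320 166 594.1
```

Emit:
drive_tool(deltas="-0.08 -0.22 -0.1 0;0 0 -0.25 0;0 0 -0.25 0;0 0 -0.2 0;0 0 -0.15 0;0 0 -0.1 0;0 0 -0.08 0;0 0 0 0;0 0 0 0")

```text
t: 7.63
eef_pos: [486.7, -290.8, 62.7]
tcp_rot: [-3.141, 0.001, 3.129]
ft_force: [-0.3, -0.0, 0.9]
opening: 1.0
grip_force: 0.0
```

Emit:
drive_tool(deltas="-0.02 0.01 -0.055 0;0 0 -0.05 0;0 0 0 0")

```text
t: 7.88
eef_pos: [483.9, -289.3, 50.9]
tcp_rot: [3.141, -0.0, 3.129]
ft_force: [-0.4, -0.3, 0.4]
opening: 1.001
grip_force: 0.0
```

Emit:
drive_tool(deltas="0 0 0 0;0 0 0 0;0 0 0 0;0 0 0 0;0 0 0 0;0 0 0 0;0 0 0 0;0 0 0 0", gripper=1)

```text
t: 8.55
eef_pos: [484.1, -289.5, 51.3]
tcp_rot: [3.142, 0.0, 3.129]
ft_force: [-0.0, -0.2, 0.3]
opening: 0.495
grip_force: 0.0
```

Emit:
drive_tool(deltas="0 0 0 0;0 0 0 0;0 0 0 0;0 0 0 0")

```text
t: 8.88
eef_pos: [484.1, -289.5, 51.3]
tcp_rot: [3.142, 0.0, 3.129]
ft_force: [0.3, -0.4, 0.5]
opening: 0.396
grip_force: 30.0
```

Emit:
drive_tool(deltas="0 0 0.03 0;0 0 0.1 0;0 0 0.2 0;0 0 0.3 0;0 0 0.4 0;0 0 0.4 0;0 0 0 0")

```text
t: 9.47
eef_pos: [486.0, -290.8, 202.2]
tcp_rot: [-3.135, 0.009, 3.129]
ft_force: [0.6, -0.2, -0.5]
opening: 0.399
grip_force: 30.0
```

Emit:
drive_tool(deltas="0 0.2 0 0.0015;0.05 0.35 0 0;0.05 0.4 0 0;0.05 0.4 0 0;0.05 0.4 0 0;0.05 0.4 -0.1 0;0.05 0.35 -0.2 0;0.03 0.25 -0.2 0;0 0.1 -0.1 0;0 0 0 0")

```text
t: 10.3
eef_pos: [516.1, -2.7, 133.0]
tcp_rot: [3.141, -0.003, 3.136]
ft_force: [-1.1, 0.2, -1.5]
opening: 0.399
grip_force: 30.0
```

```bash
python3 - <<'E'
from cell import env
print(env.state()['eef_pos'],env.state()['tcp_rot'],env.state()['ft_force'])
E
```

```text
[516.1492827   -2.68080988 132.95259756] [ 3.14103580e+00 -3.05274553e-03  3.13634842e+00] [-1.06687362  0.19059386 -1.54740671]
```

Emit:
drive_tool(deltas="0.05 -0.015 -0.05 0;0 0 -0.03 0;0 0 0 0")

```text
t: 10.55
eef_pos: [522.5, -7.5, 126.5]
tcp_rot: [-3.142, 0.001, 3.132]
ft_force: [0.2, -0.2, -0.3]
opening: 0.399
grip_force: 30.0
```

Emit:
drive_tool(deltas="-0.014 0 -0.01 0;-0.014 0 -0.01 0;-0.014 0 -0.01 0;0 0 0 0")

```text
t: 10.88
eef_pos: [517.5, -6.3, 123.4]
tcp_rot: [3.141, -0.0, 3.133]
ft_force: [0.2, 0.6, -0.7]
opening: 0.4
grip_force: 30.0
```

Emit:
drive_tool(deltas="0 0 -0.01 0;-0.02 0 -0.016 0;-0.02 0 -0.016 0;-0.02 0 -0.016 0;0 0 0 0")

```text
t: 11.3
eef_pos: [512.6, -6.1, 118.3]
tcp_rot: [-3.141, 0.003, 3.134]
ft_force: [-0.6, 0.1, 8.8]
opening: 0.397
grip_force: 30.0
```

```bash
python3 - <<'E'
from cell import env
from h import *
print(env.state()['eef_pos'],env.state()['tcp_rot'],env.state()['ft_force'],env.state()['moment'])
p,d,P,st=snap(env,'scene','s3')
c=cv2.resize(p[100:280,250:450],None,fx=3,fy=3,interpolation=cv2.INTER_CUBIC); cv2.imwrite('pics/s3c.png',np.clip(c[:,:,::-1]*1.5,0,255).astype(np.uint8))
E
```

```text
[512.6200006   -6.05571336 118.34677459] [-3.14126813e+00  3.09206865e-03  3.13371269e+00] [-0.64692029  0.09216198  8.80604673] [ 0.00804368 -0.37395725  0.02418962]
```

View pics/s3c.png

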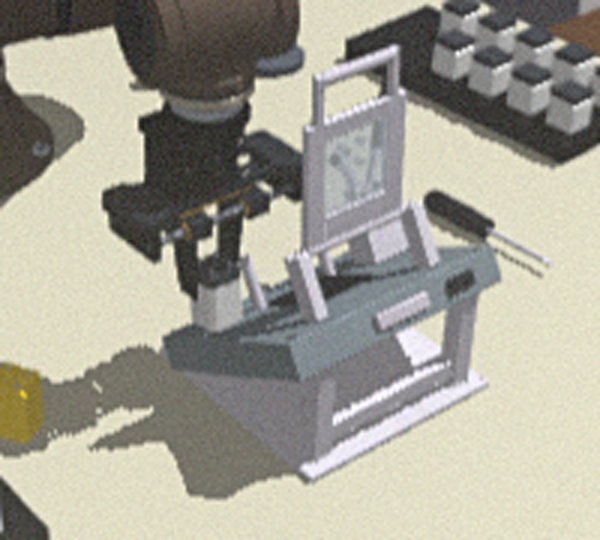

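Emit:
drive_tool(deltas="-0.02 0 -0.018 0;-0.02 0 -0.018 0;0 0 0 0")

```text
t: 11.6
eef_pos: [508.6, -6.0, 114.7]
tcp_rot: [-3.141, 0.003, 3.134]
ft_force: [-1.7, -0.1, 9.5]
opening: 0.397
grip_force: 30.0
```

Emit:
drive_tool(deltas="-0.018 0 -0.022 0;-0.018 0 -0.022 0;-0.018 0 -0.022 0;0 0 0 0")

```text
t: 11.93
eef_pos: [502.9, -6.0, 107.9]
tcp_rot: [-3.141, 0.002, 3.134]
ft_force: [-1.2, -0.4, 8.5]
opening: 0.398
grip_force: 30.0
```

```bash
python3 - <<'E'
from cell import env
from h import *
s=env.state();print(s['eef_pos'],s['tcp_rot'],s['ft_force'],s['moment'])
p,d,P,st=snap(env,'wrist','w4'); 
c=cv2.resize(p[60:300,160:480],None,fx=2.4,fy=2.4); cv2.imwrite('pics/w4c.png',c[:,:,::-1])
E
```

```text
[502.85113862  -5.9986521  107.93093766] [-3.14138070e+00  2.13537672e-03  3.13376595e+00] [-1.24552209 -0.37280665  8.458959  ] [ 0.11124299 -0.16088485  0.04541047]
```

View pics/w4c.png

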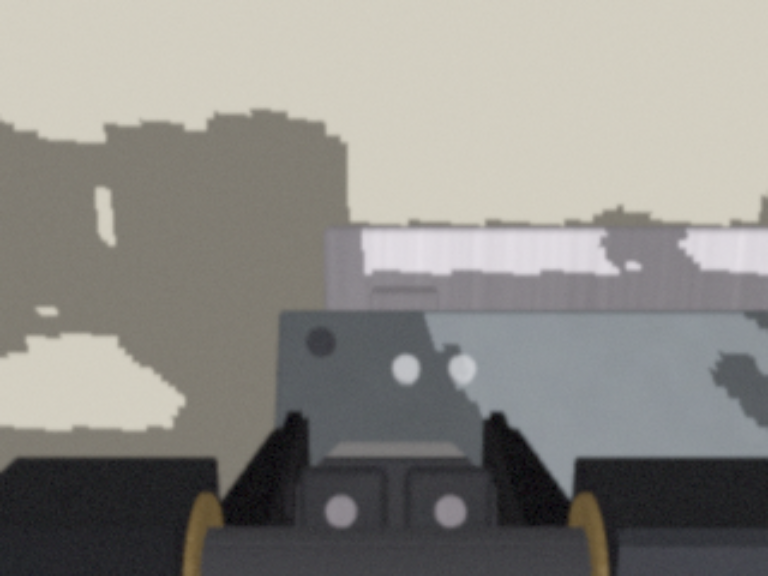

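```bash
cat >> h.py <<'E'
def modtop(env,name,box):
    p,d,P,st=load(env,'wrist',name); X=cloud(P,d,st); v0,v1,u0,u1=box; R=X[v0:v1,u0:u1].reshape(-1,3)
    z=R[:,2]; R=R[abs(z-np.median(z))<25]; best=(0,)
    rng=np.random.default_rng(1)
    for _ in range(400):
        a,b,c=R[rng.choice(len(R),3,False)]; n=np.cross(b-a,c-a); l=np.linalg.norm(n)
        if l<30: continue
        n=n/l*np.sign(n[2]); k=(abs((R-a)@n)<1).sum()
        if k>best[0]: best=(k,n,a)
    k,n,a=best; I=R[abs((R-a)@n)<1.2]; c=I.mean(0); n=np.linalg.svd(I-c)[2][2]; n*=np.sign(n[2])
    return k,len(R),np.degrees(np.arctan2(-n[0],n[2])),n,c,I.min(0),I.max(0)
E
python3 - <<'E'
from cell import env
from h import *
print(modtop(env,'w4',(256,277,288,362)))
p,d,P,st=load(env,'wrist','w4'); X=cloud(P,d,st)
for v in range(240,282,3): print(v,X[v,300].round(1),X[v,325].round(1),p[v,300])
E
```

```text
(np.int64(1146), 1542, np.float64(21.52363882257646), array([-0.366881  ,  0.00470739,  0.93025597]), array([497.17337022,  -5.51896517, 120.78208434]), array([492.72364962, -21.74768321, 118.13417256]), array([501.89039294,  10.65446494, 123.55403144]))
240 [509.9 -21.2  54.6] [509.3  -5.3  56.6] [90 94 99]
243 [511.1 -21.1  56.9] [511.1  -5.3  57. ] [88 90 95]
246 [502.5 -19.   83.6] [502.8  -5.3  83.1] [117 116 116]
249 [495.7 -17.4 104.7] [496.1  -5.3 103.7] [115 112 114]
252 [493.  -16.6 114.8] [493.2  -5.3 114.6] [57 56 61]
255 [492.9 -16.4 118.5] [494.3  -5.3 115.5] [43 43 46]
258 [493.7 -16.3 120.1] [495.7  -5.3 115.6] [56 56 59]
261 [494.8 -16.3 120.7] [496.4  -5.3 117.2] [61 61 62]
264 [496.7 -16.4 119.7] [497.8  -5.3 117.4] [59 58 63]
267 [497.2 -16.3 121.6] [499.3  -5.3 117.4] [128 124 131]
270 [498.6 -16.3 121.7] [500.8  -5.4 117.4] [142 138 145]
273 [500.  -16.3 121.9] [501.8  -5.4 118.3] [142 137 143]
276 [501.2 -16.4 122.2] [502.7  -5.4 119.4] [141 136 142]
279 [473.3 -11.7 179.9] [472.8  -5.3 181.1] [105  99 105]
```

Emit:
drive_tool(deltas="-0.015 0 -0.02 0;-0.015 0 -0.02 0;0 0 0 0")

```text
t: 12.23
eef_pos: [499.9, -6.0, 103.9]
tcp_rot: [-3.141, 0.002, 3.134]
ft_force: [-0.8, 0.9, 8.9]
opening: 0.395
grip_force: 30.0
```

Emit:
drive_tool(deltas="-0.01 0 -0.015 0;-0.01 0 -0.015 0;0 0 0 0")

```text
t: 12.48
eef_pos: [498.0, -6.0, 100.9]
tcp_rot: [-3.141, 0.002, 3.134]
ft_force: [-1.7, 0.5, 7.8]
opening: 0.399
grip_force: 30.0
```

```bash
python3 - <<'E'
from cell import env
from h import *
s=env.state();print(s['eef_pos'],s['tcp_rot'],s['ft_force'],s['moment'])
snap(env,'wrist','w5'); 
print(modtop(env,'w5',(254,277,288,362)))
p,d,P,st=load(env,'wrist','w5'); X=cloud(P,d,st)
for v in range(234,279,3): print(v,X[v,300].round(1),p[v,300])
E
```

```text
[497.96977683  -5.9983357  100.92972216] [-3.14140520e+00  2.19087557e-03  3.13367668e+00] [-1.70364972  0.51710883  7.77946388] [ 0.21484038 -0.32144066  0.01355206]
(np.int64(1270), 1693, np.float64(29.034375985917283), array([-0.48532732,  0.0053568 ,  0.87431613]), array([491.82073162,  -5.65109039, 113.72199638]), array([487.23867654, -21.77440463, 110.30963207]), array([496.54202186,  10.72924319, 117.26653566]))
234 [500.  -20.9  50.4] [88 90 94]
237 [501.8 -20.9  51. ] [90 93 96]
240 [503.8 -20.9  50.9] [88 93 96]
243 [505.4 -20.9  51.8] [88 94 97]
246 [506.9 -20.9  53.1] [90 95 98]
249 [486.8 -16.6 107.6] [72 76 81]
252 [487.1 -16.4 110.4] [43 42 46]
255 [488.2 -16.4 111. ] [48 47 50]
258 [489.2 -16.4 112. ] [47 47 51]
261 [489.9 -16.3 113.8] [53 52 56]
264 [491.  -16.3 114.5] [126 123 129]
267 [492.1 -16.3 115. ] [134 129 136]
270 [493.8 -16.3 114.6] [135 129 136]
273 [494.8 -16.3 115.5] [135 129 135]
276 [496.2 -16.3 115.5] [85 83 87]
```

Emit:
drive_tool(deltas="-0.005 0 -0.01 0;-0.005 0 -0.01 0;0 0 0 0")

```text
t: 12.78
eef_pos: [496.8, -6.0, 98.9]
tcp_rot: [-3.141, 0.002, 3.134]
ft_force: [-3.1, 0.7, 9.2]
opening: 0.399
grip_force: 30.0
```

```bash
python3 - <<'E'
from cell import env
from h import *
s=env.state();print(s['eef_pos'],s['ft_force'],s['moment'])
snap(env,'wrist','w6'); 
print(modtop(env,'w6',(254,277,288,362)))
p,d,P,st=load(env,'wrist','w6')
E
```

```text
[496.8292714   -5.9854744   98.94157176] [-3.11528114  0.69567444  9.15235532] [ 0.10284461 -0.15697252  0.00297548]
(np.int64(1266), 1692, np.float64(31.600537894840087), array([-0.52398743,  0.00496921,  0.8517115 ]), array([490.66369883,  -5.51961135, 111.76847115]), array([486.16127896, -21.72452803, 108.3203861 ]), array([495.35958902,  10.76448742, 115.31999337]))
```

Emit:
drive_tool(deltas="0 0 -0.01 0;0 0 -0.007 0;0 0 0 0")

```text
t: 13.08
eef_pos: [496.4, -6.0, 97.9]
tcp_rot: [-3.141, 0.001, 3.134]
ft_force: [-6.9, 0.4, 20.8]
opening: 0.399
grip_force: 30.0
```

```bash
python3 - <<'E'
from cell import env
from h import *
s=env.state();print(s['eef_pos'],s['ft_force'],s['moment'])
p,d,P,st=snap(env,'wrist','w7'); 
print(modtop(env,'w7',(254,277,288,362)))
X=cloud(P,d,st)
for v in range(228,282,3): print(v,X[v,300].round(1),p[v,300])
E
```

```text
[496.44801454  -5.96481647  97.88377578] [-6.93246702  0.43715208 20.76488864] [ 0.06055994  0.63608948 -0.01629661]
(np.int64(1284), 1696, np.float64(29.57312570195578), array([-4.93533959e-01,  2.90040768e-04,  8.69726478e-01]), array([490.21639158,  -5.62626351, 110.93938255]), array([485.43837702, -21.71233002, 107.65256225]), array([494.85211749,  10.70070363, 114.11621855]))
228 [494.8 -20.8  46.4] [83 88 91]
231 [496.3 -20.7  47.9] [89 93 96]
234 [497.9 -20.7  48.8] [89 90 95]
237 [499.6 -20.7  49.5] [89 93 98]
240 [500.9 -20.6  51.3] [86 88 93]
243 [503.  -20.7  51. ] [88 91 97]
246 [504.4 -20.6  52.6] [91 94 97]
249 [485.2 -16.6 104.7] [58 59 64]
252 [485.8 -16.5 106.7] [43 42 47]
255 [485.9 -16.3 109.8] [46 45 51]
258 [486.8 -16.2 111.1] [49 48 51]
261 [488.2 -16.2 111.1] [93 91 95]
264 [489.8 -16.3 110.8] [125 121 128]
267 [490.1 -16.1 113.2] [130 124 132]
270 [491.7 -16.2 112.7] [126 120 128]
273 [493.3 -16.3 112.4] [118 113 118]
276 [494.3 -16.2 113.4] [52 51 53]
279 [466.5 -11.6 170.8] [53 54 57]
```

```bash
python3 - <<'E'
from cell import env
from h import *
p,d,P,st=load(env,'wrist','w7'); X=cloud(P,d,st)
g=p.mean(2)
print(g[243:256,292:360:4].round().astype(int))
f=np.load('fx.npz'); B=f['B']; nest=f['c']+B@[2.7,10.2,-12]
y=((X[262,300]-nest)@B)[1]
yc=((np.array([497,-5.98,98])-nest)@B)[1]; print('yc',yc)
for u in (-53,-55,-57,-59): print(u,proj(P,[nest+B@[u-19,yc-10,70],nest+B@[u-19,yc+10,70],nest+B@[u+19,yc+10,70]],st).round(1).tolist())
# module left/right extents in image row 262
print(g[262,270:380:2].round().astype(int))
print(proj(P,[nest+B@[-55,yc-19,70],nest+B@[-55,yc+19,70]],st))
# front-screw positions
E
```

```text
[[91 93 92 91 94 95 96 95 91 91 89 91 92 93 93 92 97]
 [89 93 94 93 94 95 93 96 91 92 91 92 95 90 91 95 96]
 [92 90 94 96 94 91 93 91 90 92 92 94 93 92 90 94 94]
 [90 94 94 92 92 92 95 94 92 89 93 92 94 91 93 94 94]
 [94 89 90 92 93 91 90 92 87 89 90 89 89 89 91 88 96]
 [95 75 77 76 78 78 78 79 76 75 80 76 79 77 78 80 90]
 [85 61 60 63 59 63 61 59 63 62 60 62 60 58 60 62 80]
 [64 50 50 49 46 44 50 56 53 50 51 45 49 49 54 52 61]
 [50 45 44 42 43 44 48 47 48 52 47 45 42 46 46 48 52]
 [41 46 44 42 48 45 45 41 51 47 42 46 46 46 43 48 50]
 [42 48 43 49 45 54 52 47 53 50 48 50 50 44 47 46 51]
 [47 43 53 50 50 55 51 43 50 46 44 48 49 45 49 50 48]
 [48 54 47 51 46 50 49 46 53 42 50 48 47 50 50 49 53]]
yc -87.0734183516612
-53 [[300.9, 252.3], [346.3, 252.3], [347.7, 344.8]]
-55 [[301.0, 247.7], [346.2, 247.8], [347.7, 339.7]]
-57 [[301.1, 243.2], [346.2, 243.3], [347.6, 334.5]]
-59 [[301.2, 238.8], [346.1, 238.8], [347.5, 329.4]]
[ 22  15  22  24  36  36  35  50  47  49  52  54  49  57  95 117 119 112
  81  49  52  51  54  52  48  40  52  55  52  50  49  48  47  51  52  52
  66 109 120 119 110  66  51  50  47  51  52  48  41  25  33  19  12  18
  16]
[[279.09361536 292.067736  ]
 [367.97608246 292.19734443]]
```

Emit:
drive_tool(deltas="-0.05 0 0.087 0;-0.1 0 0.173 0;0.12 -0.001 0.069 0;0.12 -0.001 0.069 0;0.12 -0.001 0.069 0;0.117 -0.001 0.067 0;0 0 0 0")

```text
t: 13.72
eef_pos: [531.1, -6.5, 151.2]
tcp_rot: [-3.141, 0.003, 3.134]
ft_force: [-1.4, 0.0, -1.2]
opening: 0.397
grip_force: 30.0
```

Emit:
drive_tool(deltas="0 0.1 0 0;0 0.2 0 0;0.004 0.25 0 0;0.004 0.2 0 0;0 0.121 0 0;0 0 0 0;0 0 0 0")

```text
t: 14.3
eef_pos: [529.3, 81.1, 149.7]
tcp_rot: [-3.142, -0.001, 3.135]
ft_force: [-0.3, -0.5, -0.6]
opening: 0.399
grip_force: 30.0
```

```bash
python3 - <<'E'
from cell import env
from h import *
s=env.state();print(s['eef_pos'],s['tcp_rot'],s['ft_force'],s['moment'])
p,d,P,st=snap(env,'wrist','w8'); 
print(modtop(env,'w8',(254,277,288,362)))
f=np.load('fx.npz'); B=f['B']; nest=f['c']+B@[2.7,10.2,-12]
print('tcp nest',(s['eef_pos']-nest)@B)
print(p.mean(2)[243:256,292:360:8].round().astype(int))
cv2.imwrite('pics/w8c.png',cv2.resize(p[100:300,160:480],None,fx=2.4,fy=2.4)[:,:,::-1])
E
```

```text
[529.32644973  81.12932773 149.69240139] [-3.14153889e+00 -7.79406576e-04  3.13509595e+00] [-0.29582618 -0.4946818  -0.61344513] [ 0.0666915  -0.1776017  -0.05285474]
(np.int64(1260), 1693, np.float64(31.830645940946486), array([-0.52739725,  0.00703511,  0.84958969]), array([523.1145865 ,  81.53038694, 162.71419794]), array([518.52916035,  65.30119481, 159.00521253]), array([527.84579821,  97.78071345, 166.2823608 ]))
tcp nest [-14.0703791    0.33028823  83.43876683]
[[33 34 33 36 33 45 52 47 48]
 [33 34 24 34 32 49 46 50 44]
 [33 28 31 33 32 48 46 46 48]
 [33 36 30 31 32 44 49 48 46]
 [30 36 24 35 34 48 50 52 47]
 [29 37 45 40 46 50 52 53 50]
 [36 47 53 53 54 55 52 53 50]
 [43 47 47 48 55 52 51 43 48]
 [48 51 51 51 58 50 47 48 46]
 [51 48 50 48 57 48 52 54 47]
 [53 56 56 52 57 51 52 52 50]
 [53 57 57 55 58 52 55 56 54]
 [57 56 58 56 58 53 55 52 56]]
```

View pics/w8c.png

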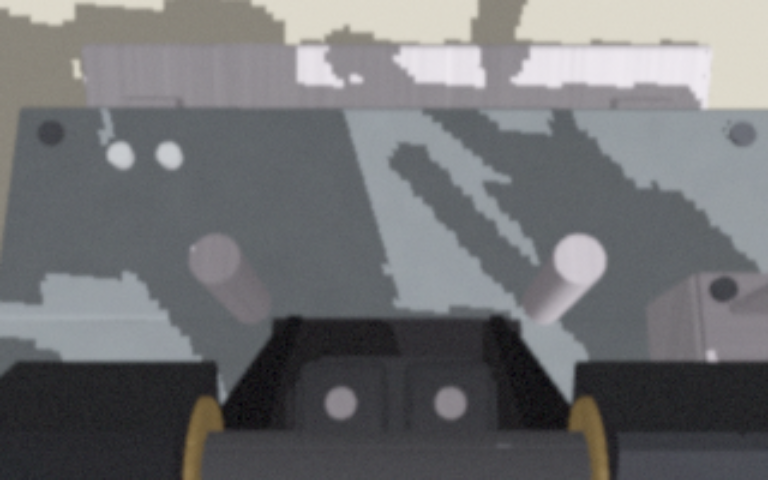

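```bash
python3 - <<'E'
from cell import env
from h import *
p,d,P,st=load(env,'wrist','w8')
f=np.load('fx.npz'); B=f['B']; nest=f['c']+B@[2.7,10.2,-12]
print('posts',proj(P,[nest+B@[-46,s*43,76] for s in(-1,1)],st),'front corner',proj(P,[nest+B@[-112.5,-120,12]],st))
print('d(post)/du,dy',proj(P,[nest+B@[-46,-43,76],nest+B@[-44,-43,76],nest+B@[-46,-41,76]],st))
g=p.mean(2); print('front edge col',g[138:150,260:320:20].round())
s=p[195:222,235:265].mean(2); m=(p.astype(int).max(2)>0)
hsv=p.astype(int); r=hsv[...,0]-hsv[...,2]
print(r[207,235:265], r[207,388:418], r[195:222,249], r[195:222,401])
E
```

```text
posts [[241.43545722 205.03801111]
 [404.96292565 205.48973775]] front corner [[164.84758931 142.02769301]]
d(post)/du,dy [[241.43545722 205.03801111]
 [241.18236136 208.71983486]
 [245.24049215 205.04852147]]
front edge col [[144. 144. 142.]
 [142. 145. 142.]
 [144. 143. 140.]
 [144. 143. 140.]
 [146. 145. 141.]
 [140. 143. 139.]
 [129. 130. 131.]
 [112. 113. 110.]
 [102.  98. 100.]
 [101.  99.  98.]
 [ 99.  96.  97.]
 [102. 102. 100.]]
[ -8  -6  -9  -5  -2  -1   0  -1  -2  -2  -1  -1  -2  -2  -2   0  -2  -1
  -2  -2  -2   0   0  -1   1  -3  -2  -3  -6 -10] [-6 -1 -2  0 -2 -1 -1 -2 -2 -2  0 -1 -1 -1 -2 -2 -2 -1 -2 -1 -1  0 -1 -2
 -4 -7 -7 -5 -7 -8] [-7 -8 -4 -2  0 -1 -2 -3  0 -2 -1  1 -2  0  0  0  1  0 -1 -1 -1  0  0 -1
 -1 -1 -2] [-6 -5 -4 -2 -1 -1  0 -1 -2 -1 -2 -2 -1 -2 -1 -1 -2 -1 -1 -1 -2 -2 -2 -1
 -1 -1 -1]
```

```bash
python3 - <<'E'
from cell import env
from h import *
f=np.load('fx.npz'); B=f['B']; nest=f['c']+B@[2.7,10.2,-12]
for nm in ('w2','w8'):
    p,d,P,st=load(env,'wrist',nm); X=cloud(P,d,st); L=(X-nest)@B
    m=(abs(L[...,2]-12)<6)&(L[...,0]<-30)&(L[...,0]>-120)&(abs(L[...,1])<135)
    q=L[m]; A=np.c_[q[:,:2],np.ones(len(q))]; co=np.linalg.lstsq(A,q[:,2],rcond=None)[0]
    print(nm,m.sum(),'w med',np.median(q[:,2]),'plane',co.round(4))
    # front edge u per y-column bins ; side edges per u bins
    fe=[np.percentile(q[abs(q[:,1]-y)<4][:,0],1) for y in range(-90,91,30) if (abs(q[:,1]-y)<4).sum()>20]; print(' front',np.round(fe,1))
    print(' right',[round(np.percentile(q[abs(q[:,0]-u)<4][:,1],.5),1) for u in(-100,-80,-60)],' left',[round(np.percentile(q[abs(q[:,0]-u)<4][:,1],99.5),1) for u in(-100,-80,-60)])
    # posts
    for s in(-1,1):
        k=(abs(L[...,0]+46)<12)&(abs(L[...,1]-43*s)<12)&(L[...,2]>40)&(L[...,2]<85); a=L[k]
        if len(a)>5: 
            t=a[a[:,2]>np.percentile(a[:,2],60)]; print(' post',len(a),t.mean(0).round(1),a.min(0).round(1),a.max(0).round(1))
    g=p.mean(2); dk=(g<42)&(L[...,2]>8)&(L[...,2]<22)&(L[...,0]<0)&(abs(L[...,1])<50); a=L[dk]; 
    if len(a): print(' black block',np.percentile(a,[2,98],axis=0).round(1))
E
```

```text
w2 11552 w med 11.134985857872326 plane [1.70000e-02 2.30000e-03 1.25861e+01]
 front [-110.4 -111.8 -111.1 -110.6 -110.5 -111.4 -111.4]
 right [np.float64(-117.1), np.float64(-117.0), np.float64(-117.3)]  left [np.float64(118.7), np.float64(119.2), np.float64(102.0)]
 post 167 [-48.4 -41.6  63.5] [-54.2 -47.8  40.5] [-42.3 -35.8  65.2]
 post 175 [-48.5  44.   63.5] [-54.1  38.1  41. ] [-42.4  49.8  65.2]
 black block [[-41.1 -32.8  12.7]
 [ -1.5  34.4  16.6]]
w8 30224 w med 11.047598813006895 plane [1.26000e-02 1.70000e-03 1.21396e+01]
 front [-109.9 -110.1 -110.5 -110.6 -110.9 -110.8 -111.1]
 right [np.float64(-116.9), np.float64(-116.9), np.float64(-116.8)]  left [np.float64(119.0), np.float64(119.0), np.float64(117.5)]
 post 557 [-48.1 -41.6  63.4] [-54.1 -47.7  40.1] [-42.1 -35.7  64.7]
 post 554 [-48.1  43.8  63.4] [-54.2  37.8  40. ] [-42.2  50.   65.1]
 black block [[-41.9 -32.2  13.6]
 [-32.1   1.2  16.5]]
```

Emit:
drive_tool(deltas="-0.05 0.003 -0.029 0;0.05 0 -0.087 0;0.05 0 -0.087 0;0 0 0 0;0 0 0 0")

```text
t: 14.77
eef_pos: [535.1, 80.6, 128.7]
tcp_rot: [3.142, -0.002, 3.133]
ft_force: [0.0, 0.3, -0.4]
opening: 0.398
grip_force: 30.0
```

```bash
cat >> h.py <<'E'
def rep(env,off=(12.7,0,-42.5)):
    f=np.load('fx.npz'); B=f['B']; nest=f['c']+B@[-4.45,10.85,-12]
    s=env.state(); print('bottom in nest',((s['eef_pos']-nest)@B+off).round(2),'F nest',(s['ft_force']@B).round(1),'My',s['moment'].round(2),s['t'],s['tcp_rot'].round(4))
E
python3 -c "
from cell import env
from h import *
rep(env)"
```

```text
bottom in nest [ 0.29 -0.78 19.9 ] F nest [-0.2  0.3 -0.4] My [ 0.07 -0.15  0.01] 14.7667 [ 3.1416e+00 -1.6000e-03  3.1329e+00]
```

Emit:
drive_tool(deltas="-0.002 0.008 -0.002 0;0.01 0 -0.017 0;0.01 0 -0.017 0;0 0 0 0")

```text
t: 15.1
eef_pos: [536.9, 81.8, 125.9]
tcp_rot: [3.142, 0.0, 3.134]
ft_force: [0.5, -0.2, -0.1]
opening: 0.399
grip_force: 30.0
```

```bash
python3 -c "
from cell import env
from h import *
rep(env)"
```

```text
bottom in nest [ 0.51  0.46 16.57] F nest [ 0.3 -0.2 -0.3] My [ 0.14 -0.14  0.  ] 15.1 [3.1415e+00 1.0000e-04 3.1336e+00]
```

Emit:
drive_tool(deltas="0.01 0 -0.017 0;0.01 0 -0.017 0;0 0 0 0")

```text
t: 15.35
eef_pos: [538.9, 81.8, 122.4]
tcp_rot: [3.142, -0.0, 3.134]
ft_force: [-0.2, -0.0, -0.4]
opening: 0.402
grip_force: 30.0
```

```bash
python3 -c "
from cell import env
from h import *
rep(env)"
```

```text
bottom in nest [ 0.42  0.46 12.55] F nest [-0.4 -0.  -0.2] My [ 0.13 -0.15 -0.  ] 15.35 [ 3.1415e+00 -2.0000e-04  3.1336e+00]
```

Below the rim with no contact force. Continue down, correcting slightly.

Emit:
drive_tool(deltas="0.006 -0.004 -0.019 0;0.01 0 -0.017 0;0 0 0 0")

```text
t: 15.6
eef_pos: [540.4, 81.4, 118.8]
tcp_rot: [3.142, -0.0, 3.134]
ft_force: [-0.4, 0.1, -1.0]
opening: 0.393
grip_force: 30.0
```

Emit:
drive_tool(deltas="0.01 0 -0.017 0;0.01 0 -0.017 0;0 0 0 0")

```text
t: 15.85
eef_pos: [542.5, 81.4, 115.4]
tcp_rot: [3.142, -0.0, 3.134]
ft_force: [0.1, -0.2, -1.2]
opening: 0.396
grip_force: 30.0
```

```bash
python3 -c "
from cell import env
from h import *
rep(env)"
```

```text
bottom in nest [0.07 0.08 4.62] F nest [-0.5 -0.2 -1.1] My [ 0.08 -0.12  0.  ] 15.85 [ 3.1415e+00 -2.0000e-04  3.1335e+00]
```

Emit:
drive_tool(deltas="0.01 0 -0.017 0;0.007 0 -0.013 0;0 0 0 0")

```text
t: 16.1
eef_pos: [544.1, 81.4, 112.4]
tcp_rot: [3.142, -0.0, 3.134]
ft_force: [0.5, -0.7, -0.6]
opening: 0.396
grip_force: 30.0
```

```bash
python3 -c "
from cell import env
from h import *
rep(env)"
```

```text
bottom in nest [0.03 0.11 1.25] F nest [ 0.2 -0.7 -0.8] My [ 0.11 -0.15 -0.01] 16.1 [ 3.1415e+00 -2.0000e-04  3.1336e+00]
```

Emit:
drive_tool(deltas="0.005 0 -0.009 0;0 0 0 0")

```text
t: 16.27
eef_pos: [544.6, 81.5, 111.7]
tcp_rot: [3.141, -0.0, 3.134]
ft_force: [-0.3, -0.4, -0.2]
opening: 0.398
grip_force: 30.0
```

```bash
python3 -c "
from cell import env
from h import *
rep(env)"
```

```text
bottom in nest [0.06 0.15 0.39] F nest [-0.4 -0.4 -0. ] My [ 0.12 -0.16  0.03] 16.2667 [ 3.1415e+00 -1.0000e-04  3.1336e+00]
```

Emit:
drive_tool(deltas="0.005 0 -0.009 0;0 0 0 0")

```text
t: 16.43
eef_pos: [544.6, 81.4, 111.5]
tcp_rot: [3.142, -0.001, 3.134]
ft_force: [-5.9, -0.4, 8.1]
opening: 0.399
grip_force: 30.0
```

Emit:
drive_tool(deltas="0.005 0 -0.009 0;0 0 0 0")

```text
t: 16.6
eef_pos: [544.7, 81.4, 111.3]
tcp_rot: [-3.142, -0.001, 3.134]
ft_force: [-10.7, -0.7, 19.8]
opening: 0.396
grip_force: 30.0
```

```bash
python3 -c "
from cell import env
from h import *
rep(env)"
```

```text
bottom in nest [-0.04  0.13  0.  ] F nest [ 0.6 -0.8 22.5] My [-0.05  1.38 -0.01] 16.6 [-3.1416e+00 -1.1000e-03  3.1338e+00]
```

Emit:
drive_tool(deltas="-0.003 0 0.005 0;0 0 0 0;0 0 0 0;0 0 0 0;0 0 0 0;0 0 0 0;0 0 0 0", gripper=0)

```text
t: 17.18
eef_pos: [545.3, 81.4, 110.4]
tcp_rot: [3.142, -0.0, 3.134]
ft_force: [0.4, 0.3, 0.4]
opening: 0.831
grip_force: 0.0
```

Emit:
drive_tool(deltas="0 0 0.05 0;0 0 0.15 0;0 0 0.3 0;0 0 0.4 0;-0.2 0 0.4 0;-0.2 0 0.4 0;0 0 0.4 0;0 0 0.4 0;0 0 0.2 0;0 0 0 0")

```text
t: 18.02
eef_pos: [508.7, 81.5, 380.3]
tcp_rot: [3.141, 0.008, 3.134]
ft_force: [0.2, 0.1, 0.3]
opening: 0.998
grip_force: 0.0
```

```bash
python3 - <<'E'
from cell import env
from h import *
f=np.load('fx.npz'); B=f['B']; nest=f['c']+B@[-4.45,10.85,-12]
s=env.state(); print(s['eef_pos'],s['tcp_rot'],s['opening'],s['ft_force'])
p,d,P,st=snap(env,'wrist','w9')
X=cloud(P,d,st); L=(X-nest)@B
m=(abs(L[...,0])<35)&(abs(L[...,1])<35)&(L[...,2]>30)&(L[...,2]<75); a=L[m]
if len(a): print('mod',m.sum(),np.percentile(a,[2,50,98],axis=0).round(1))
pt,dt,Pt,_=snap(env,'top','top9'); Xt=cloud(Pt,dt); Lt=(Xt-nest)@B
m=(abs(Lt[...,0])<35)&(abs(Lt[...,1])<35)&(Lt[...,2]>30)&(Lt[...,2]<75); a=Lt[m]
if len(a): print('modtop',m.sum(),np.percentile(a,[2,50,98],axis=0).round(1))
for n,Y,Z in(('w',X,L),('t',Xt,Lt)):
  h=(abs(Z[...,1])<36)&(Z[...,0]>60)&(Z[...,2]>150)&(Y[...,2]<360); b=Z[h]-[75,0,68]; r=np.hypot(b[:,0],b[:,2]); k=r>146
  if k.sum(): print(n,'bar',k.sum(),np.median(np.arctan2(b[k,2],-b[k,0])),np.percentile(Y[h][k],[5,50,95],axis=0).round(1),np.percentile(r[k],[5,50,95]))
cv2.imwrite('pics/w9s.png',p[:,:,::-1])
E
```

```text
[508.69729828  81.49393238 380.25038342] [3.14117826 0.00821177 3.13363199] 0.9980513548625263 [0.15932224 0.11480877 0.31328359]
mod 1026 [[-18.2 -17.2  33.1]
 [  2.1   1.2  56.3]
 [ 18.1  19.4  58.5]]
```

View pics/w9s.png

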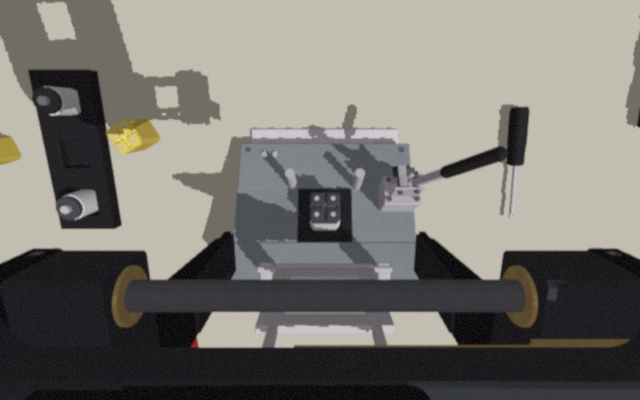

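```bash
python3 - <<'E'
from cell import env
from h import *
f=np.load('fx.npz'); B=f['B']; nest=f['c']+B@[-4.45,10.85,-12]
p,d,P,_=load(env,'top','top2'); Y=cloud(P,d); Z=(Y-nest)@B
h=(abs(Z[...,1])<34)&(Z[...,0]>60)&(Y[...,2]>200)&(Y[...,2]<370); b=Z[h]-[75,0,68]; r=np.hypot(b[:,0],b[:,2]); 
for lo in range(100,175,6):
    k=(r>=lo)&(r<lo+6)
    if k.sum(): print(lo,k.sum(),np.arctan2(b[k,2],-b[k,0]).mean().round(3),Y[h][k].mean(0).round(1))
print(nest, nest+B@[75,0,68])
E
```

```text
100 6 2.007 [599.   78.1 281.1]
106 19 2.006 [598.5  73.3 285.2]
112 39 2.024 [600.1  84.  292.7]
118 78 2.03 [600.4  79.3 297. ]
154 28 2.021 [596.7  79.5 334.9]
160 184 2.041 [599.5  80.1 339.8]
166 3 2.037 [598.7  91.2 343.8]
[576.94956932  81.00990156  80.82988697] [608.02673669  80.72332677 177.17887526]
```

Emit:
drive_tool(deltas="0 0 0.05 -0.0385;0 0 0 -0.0385;0 0 0 -0.0385;0 0 0 -0.0385;0 0 0 -0.0385;0.1 0 0 -0.0385;0.2 0 0 -0.0385;0.2 0 0 -0.0385;0.2 0 0 -0.0385;0.1 0 0 -0.0385")

```text
t: 18.95
eef_pos: [589.4, 81.3, 377.6]
tcp_rot: [-3.139, -0.001, 1.918]
ft_force: [-0.4, 0.1, 0.1]
opening: 1.003
grip_force: 0.0
```

Emit:
drive_tool(deltas="0.1 0 0 -0.0385;0 0 0 -0.0385;0 0 0 -0.0385;0 0 0 0;0 0 0 0")

```text
t: 19.37
eef_pos: [597.8, 81.4, 378.6]
tcp_rot: [-3.139, 0.0, 1.565]
ft_force: [0.0, -0.6, -0.3]
opening: 0.998
grip_force: 0.0
```

Emit:
drive_tool(deltas="0 0 -0.1 0;0 0 -0.15 0;0 0 -0.12 0;0 0 -0.09 0;0 0 0 0;0 0 0 0;0 0 0 0;0 0 0 0;0 0 0 0;0 0 0 0", gripper=0.7)

```text
t: 20.2
eef_pos: [598.1, 81.4, 334.5]
tcp_rot: [3.141, -0.0, 1.561]
ft_force: [0.1, 0.6, 0.7]
opening: 0.359
grip_force: 0.0
```

Emit:
drive_tool(deltas="0 0 0 0;0 0 0 0;0 0 0 0;0 0 0 0;0 0 0 0;0 0 0 0;0 0 0 0;0 0 0 0", gripper=1)

```text
t: 20.87
eef_pos: [598.1, 81.4, 334.1]
tcp_rot: [3.141, -0.0, 1.561]
ft_force: [2.7, 0.2, 0.7]
opening: 0.117
grip_force: 30.0
```

```bash
cat > arc.py <<'E'
import sys,numpy as np
from cell import env
p=env.state()['eef_pos']; f=env.state()['ft_force']; h=np.array([608,177.2-0.8])
v=p[[0,2]]-h; e0=np.degrees(np.arctan2(v[1],-v[0])); print('e',e0.round(2),'r',np.hypot(*v).round(1),'F',f.round(1))
q=p[[0,2]]
for st in map(float,sys.argv[1:]):
    e0-=st; n=h+158*np.array([-np.cos(np.radians(e0)),np.sin(np.radians(e0))]); print(((n-q)/100).round(3)); q=n
E
python3 arc.py 2 4 4 5 5 5 5 5 5 5
```

```text
e 86.42 r 158.0 F [2.7 0.2 0.7]
[-0.055 -0.005]
[-0.109 -0.015]
[-0.108 -0.022]
[-0.132 -0.038]
[-0.129 -0.05 ]
[-0.124 -0.061]
[-0.118 -0.071]
[-0.111 -0.081]
[-0.104 -0.091]
[-0.096 -0.099]
```

Emit:
drive_tool(deltas="-0.055 0 -0.005 0;-0.109 0 -0.015 0;-0.108 0 -0.022 0;-0.132 0 -0.038 0;-0.129 0 -0.05 0;0 0 0 0")

```text
t: 21.37
eef_pos: [542.3, 81.9, 320.7]
tcp_rot: [-3.14, -0.001, 1.562]
ft_force: [-2.6, 3.1, -0.9]
opening: 0.115
grip_force: 30.0
```

```bash
python3 arc.py 3 5 5 5 5 5 5 5 5
```

```text
e 65.52 r 158.5 F [-2.6  3.1 -0.9]
[-0.072 -0.041]
[-0.119 -0.069]
[-0.113 -0.079]
[-0.106 -0.089]
[-0.098 -0.097]
[-0.089 -0.106]
[-0.079 -0.113]
[-0.069 -0.119]
[-0.058 -0.125]
```

Tracks well (force under 5 N).

Emit:
drive_tool(deltas="-0.072 0 -0.041 0;-0.119 0 -0.069 0;-0.113 0 -0.079 0;-0.106 0 -0.089 0;-0.098 0 -0.097 0;-0.089 0 -0.106 0;-0.079 0 -0.113 0;0 0 0 0")

```text
t: 22.03
eef_pos: [475.7, 82.2, 260.3]
tcp_rot: [-3.139, -0.001, 1.561]
ft_force: [-1.4, 7.2, -2.9]
opening: 0.116
grip_force: 30.0
```

```bash
python3 arc.py 3 5 5 5 5 5 4 4 3 3
```

```text
e 32.37 r 156.7 F [-1.4  7.2 -2.9]
[-0.054 -0.064]
[-0.062 -0.123]
[-0.051 -0.128]
[-0.04  -0.132]
[-0.028 -0.135]
[-0.016 -0.137]
[-0.005 -0.11 ]
[ 0.003 -0.11 ]
[ 0.007 -0.082]
[ 0.012 -0.082]
```

Emit:
drive_tool(deltas="-0.054 0.005 -0.064 0;-0.062 0.002 -0.123 0;-0.051 0 -0.128 0;-0.04 0 -0.132 0;-0.028 0 -0.135 0;-0.016 0 -0.137 0;-0.005 0 -0.11 0;0 0 0 0")

```text
t: 22.7
eef_pos: [450.3, 82.4, 176.9]
tcp_rot: [-3.137, -0.0, 1.561]
ft_force: [-3.9, 5.5, -3.7]
opening: 0.116
grip_force: 30.0
```

```bash
python3 arc.py 3 4 4 3 3 2 2 1 1 1
```

```text
e 0.19 r 157.7 F [-3.9  5.5 -3.7]
[-0.001 -0.083]
[ 0.009 -0.11 ]
[ 0.017 -0.109]
[ 0.018 -0.081]
[ 0.022 -0.08 ]
[ 0.017 -0.053]
[ 0.019 -0.052]
[ 0.01  -0.026]
[ 0.01  -0.026]
[ 0.011 -0.025]
```

Emit:
drive_tool(deltas="-0.001 0 -0.083 0;0.009 0 -0.11 0;0.017 0 -0.109 0;0.018 0 -0.081 0;0.022 0 -0.08 0;0.017 0 -0.053 0;0.019 0 -0.052 0;0 0 0 0")

```text
t: 23.37
eef_pos: [458.2, 82.4, 120.0]
tcp_rot: [-3.132, -0.0, 1.561]
ft_force: [-12.2, 4.9, -6.1]
opening: 0.116
grip_force: 30.0
```

```bash
python3 arc.py 1.5 1.5 1.5 1 1 1 1
```

```text
e -20.65 r 160.0 F [-12.2   4.9  -6.1]
[ 0.034 -0.031]
[ 0.016 -0.038]
[ 0.017 -0.038]
[ 0.012 -0.025]
[ 0.012 -0.025]
[ 0.013 -0.024]
[ 0.013 -0.024]
```

Emit:
drive_tool(deltas="0.024 0 -0.031 0;0.016 0 -0.038 0;0.017 0 -0.038 0;0.012 0 -0.025 0;0.012 0 -0.025 0;0 0 0 0")

```text
t: 23.87
eef_pos: [464.3, 82.4, 103.9]
tcp_rot: [-3.127, 0.0, 1.561]
ft_force: [-18.4, 5.2, -11.0]
opening: 0.115
grip_force: 30.0
```

```bash
python3 arc.py 1 1 1 1
```

```text
e -26.77 r 160.9 F [-18.4   5.2 -11. ]
[ 0.039 -0.011]
[ 0.013 -0.024]
[ 0.013 -0.024]
[ 0.014 -0.024]
```

Emit:
drive_tool(deltas="-0.015 -0.004 -0.015 0;0 0 -0.024 0;0 0 0 0")

```text
t: 24.12
eef_pos: [465.5, 82.2, 101.1]
tcp_rot: [-3.134, -0.0, 1.561]
ft_force: [-8.9, 7.0, -6.6]
opening: 0.118
grip_force: 30.0
```

```bash
python3 arc.py 1 1 1 1; python3 - <<'E'
from cell import env
from h import *
f=np.load('fx.npz'); B=f['B']; nest=f['c']+B@[-4.45,10.85,-12]
p,d,P,_=snap(env,'top','top11'); Y=cloud(P,d); Z=(Y-nest)@B
h=(abs(Z[...,1])<60)&(Z[...,0]<70)&(Z[...,0]>-35)&(Z[...,2]>50)&(Z[...,2]<110); q=Z[h]; print(len(q))
if len(q)>50: print(np.linalg.lstsq(np.c_[q[:,:2],np.ones(len(q))],q[:,2],rcond=None)[0],np.percentile(q[:,2],[5,50,95]))
for u in range(-30,70,12):
    k=abs(q[:,0]-u)<6; print(u,k.sum(),np.percentile(q[k][:,2],[10,50,90]).round(1) if k.sum() else '')
E
```

```text
e -27.86 r 161.2 F [-8.9  7.  -6.6]
[ 0.041 -0.01 ]
[ 0.014 -0.024]
[ 0.014 -0.024]
[ 0.014 -0.024]
956
[-7.04304810e-02  4.09001789e-03  7.72948593e+01] [70.71782654 74.12197221 77.64979497]
-30 0 
-18 0 
-6 0 
6 21 [74.5 77.5 79.1]
18 71 [74.2 76.4 79.1]
30 190 [72.3 74.8 77.2]
42 232 [71.7 74.1 76.5]
54 238 [71.1 73.8 76.2]
66 204 [70.4 72.5 75.3]
```

Emit:
drive_tool(deltas="0.005 0 -0.024 0;0.008 0 -0.024 0;0.008 0 -0.02 0;0 0 0 0")

```text
t: 24.5
eef_pos: [468.6, 82.2, 94.6]
tcp_rot: [-3.137, -0.0, 1.561]
ft_force: [-5.6, 8.4, -5.1]
opening: 0.115
grip_force: 30.0
```

Emit:
drive_tool(deltas="0.005 0 -0.015 0;0.005 0 -0.015 0;0 0 0 0")

```text
t: 24.75
eef_pos: [470.1, 82.2, 91.9]
tcp_rot: [-3.138, -0.0, 1.561]
ft_force: [-4.2, 7.5, -4.5]
opening: 0.118
grip_force: 30.0
```

Emit:
drive_tool(deltas="0.006 0 -0.015 0;0.006 0 -0.015 0;0 0 0 0")

```text
t: 25.0
eef_pos: [471.4, 82.2, 89.2]
tcp_rot: [-3.138, -0.0, 1.561]
ft_force: [-4.8, 7.4, 2.9]
opening: 0.119
grip_force: 30.0
```

Emit:
drive_tool(deltas="0.005 0 -0.01 0;0.005 0 -0.01 0;0 0 0 0")

```text
t: 25.25
eef_pos: [471.7, 82.3, 88.5]
tcp_rot: [-3.137, -0.0, 1.561]
ft_force: [-14.3, 6.7, 26.7]
opening: 0.12
grip_force: 30.0
```

Emit:
drive_tool(deltas="-0.004 0 0.008 0;0 0 0 0;0 0 0 0;0 0 0 0;0 0 0 0;0 0 0 0", gripper=0.6)

```text
t: 25.75
eef_pos: [472.8, 81.7, 88.2]
tcp_rot: [-3.14, 0.0, 1.561]
ft_force: [-4.2, 0.4, 3.6]
opening: 0.395
grip_force: 2.0
```

Emit:
drive_tool(deltas="0 0 0.05 0;0 0 0.1 0;0 0 0.2 0;0 0 0.3 0;0 0 0.4 0;-0.2 0 0.4 0;-0.4 0 0.4 0;-0.4 0 0.2 0;0 0 0 0", gripper=1)

```text
t: 26.5
eef_pos: [383.9, 81.8, 282.3]
tcp_rot: [3.137, -0.0, 1.562]
ft_force: [0.7, -0.5, 1.4]
opening: 0.004
grip_force: 0.0
```

```bash
python3 - <<'E'
from cell import env
from h import *
f=np.load('fx.npz'); B=f['B']; nest=f['c']+B@[-4.45,10.85,-12]
s=env.state(); print(s['eef_pos'],s['joints'])
p,d,P,_=snap(env,'top','top12'); Y=cloud(P,d); Z=(Y-nest)@B
h=(abs(Z[...,1])<60)&(Z[...,0]<70)&(Z[...,0]>-95)&(Z[...,2]>58)&(Z[...,2]<90); q=Z[h]; print(len(q))
for u in range(-90,70,12):
    k=abs(q[:,0]-u)<6; print(u,k.sum(),np.percentile(q[k][:,2],[10,50,90]).round(1) if k.sum() else '')
m=(Z[...,1]>115)&(Z[...,1]<230)&(abs(Z[...,0]+23)<25)&(Z[...,2]>60)&(Z[...,2]<200)&(p.max(2)<75)
a=Z[m]; print('handle',len(a),a.mean(0),a.min(0),a.max(0)); v=a[:,1:]-[106,82]; print(np.percentile(np.arctan2(v[:,1],v[:,0]),[20,50,80]),np.hypot(*v.T).max())
for an in (1.03,1.06,1.09): print(an,proj(P,[nest+B@[-23,106+r*np.cos(an),82+r*np.sin(an)] for r in(35,107)]).round(1).tolist())
cv2.imwrite('pics/top12c.png',np.clip(cv2.resize(p[120:280,180:380],None,fx=3,fy=3).astype(float)*1.5,0,255).astype(np.uint8)[:,:,::-1])
E
```

```text
[383.89050773  81.84443322 282.26147283] [4.13613204e-02 8.92946074e-02 2.00872801e+00 3.38557058e-06
 1.03919694e+00 5.04655633e-02]
2186
-90 20 [69.4 72.7 74.9]
-78 37 [67.2 70.9 73.7]
-66 12 [69.3 72.1 73.8]
-54 13 [68.8 72.4 74.7]
-42 123 [69.5 71.6 74.3]
-30 218 [69.5 71.5 73.7]
-18 218 [68.8 71.5 74. ]
-6 219 [68.9 71.5 73.9]
6 220 [68.8 71.  73.3]
18 221 [68.9 71.2 73.8]
30 233 [69.1 71.3 73.7]
42 226 [69.2 71.8 73.8]
54 235 [69.4 72.  74.1]
66 191 [69.4 72.1 74.4]
handle 158 [-20.78202894 141.43220357 143.3288131 ] [-27.86456424 115.41520052 101.12804299] [-16.00725658 166.57575698 173.3455711 ]
[1.00589928 1.05215433 1.10110901] 106.91849296051348
1.03 [[233.8, 210.0], [211.6, 221.6]]
1.06 [[234.1, 210.1], [212.7, 221.8]]
1.09 [[234.5, 210.2], [213.8, 222.1]]
```

View pics/top12c.png

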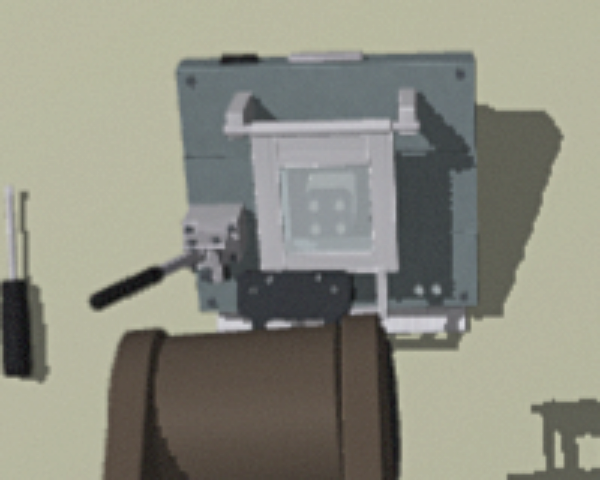

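```bash
cat > cl.py <<'E'
import sys
from cell import env
from h import *
f=np.load('fx.npz'); B=f['B']; nest=f['c']+B@[-4.45,10.85,-12]
def tcp(a,r=85,o=7): 
    w=nest+B@[-23,106+r*np.cos(a)-o*np.sin(a),82+r*np.sin(a)+o*np.cos(a)]
    return w+[0,-10,17]
s=env.state(); print(s['eef_pos'].round(1),s['ft_force'].round(1)); q=s['eef_pos']
for a in map(float,sys.argv[1:]): n=tcp(a); print(a,n.round(1),((n-q)/100).round(3)); q=n
E
python3 cl.py 1.15 1.05 .95 .85 .75 .65 .55 .45 .35 .25 .15 .1 .05 0 -.03
```

```text
[386.2  81.8 281. ] [ 0.9  0.3 -0.6]
1.15 [477.2 206.3 227.1] [ 0.91   1.245 -0.539]
1.05 [478.9 214.1 224.3] [ 0.017  0.079 -0.028]
0.95 [481.  221.7 220.9] [ 0.021  0.075 -0.035]
0.85 [483.4 228.7 216.8] [ 0.024  0.071 -0.041]
0.75 [486.2 235.3 212.1] [ 0.028  0.066 -0.047]
0.65 [489.2 241.3 206.8] [ 0.031  0.06  -0.052]
0.55 [492.6 246.6 201.1] [ 0.034  0.053 -0.057]
0.45 [496.2 251.3 194.9] [ 0.036  0.047 -0.062]
0.35 [500.  255.2 188.4] [ 0.038  0.039 -0.065]
0.25 [504.  258.3 181.5] [ 0.04   0.031 -0.069]
0.15 [508.1 260.7 174.4] [ 0.041  0.023 -0.071]
0.1 [510.2 261.5 170.8] [ 0.021  0.009 -0.036]
0.05 [512.3 262.2 167.2] [ 0.021  0.006 -0.036]
0.0 [514.4 262.6 163.5] [ 0.021  0.004 -0.037]
-0.03 [515.7 262.8 161.3] [ 0.013  0.002 -0.022]
```

Emit:
drive_tool(deltas="0.2 0.2 0 0;0.3 0.3 0 0;0.3 0.3 0 0;0.11 0.3 0 0;0 0.1 -0.2 0;0 0 -0.2 0;0 0 -0.14 0;0 0 0 0")

```text
t: 27.22
eef_pos: [477.2, 200.7, 221.3]
tcp_rot: [-3.136, 0.002, 1.562]
ft_force: [-0.3, -0.4, 0.8]
opening: 0.006
grip_force: 0.0
```

```bash
python3 cl.py 1.1 1.05
```

```text
[477.2 200.7 221.3] [-0.3 -0.4  0.8]
1.1 [478.  210.2 225.8] [0.008 0.096 0.046]
1.05 [478.9 214.1 224.3] [ 0.009  0.039 -0.015]
```

Emit:
drive_tool(deltas="0.01 0.06 0.02 0;0.01 0.06 0.01 0;0.02 0.06 -0.03 0;0.021 0.075 -0.035 0;0.024 0.071 -0.041 0;0 0 0 0")

```text
t: 27.72
eef_pos: [486.5, 234.4, 216.6]
tcp_rot: [3.141, -0.0, 1.562]
ft_force: [-0.3, 0.4, 1.1]
opening: 0.001
grip_force: 0.1
```

```bash
python3 cl.py .75 .65 .55 .45 .35 .25
```

```text
[486.5 234.4 216.6] [-0.3  0.4  1.1]
0.75 [486.2 235.3 212.1] [-0.004  0.008 -0.045]
0.65 [489.2 241.3 206.8] [ 0.031  0.06  -0.052]
0.55 [492.6 246.6 201.1] [ 0.034  0.053 -0.057]
0.45 [496.2 251.3 194.9] [ 0.036  0.047 -0.062]
0.35 [500.  255.2 188.4] [ 0.038  0.039 -0.065]
0.25 [504.  258.3 181.5] [ 0.04   0.031 -0.069]
```

Emit:
drive_tool(deltas="0 0.01 -0.045 0;0.031 0.06 -0.052 0;0.034 0.053 -0.057 0;0.036 0.047 -0.062 0;0 0 0 0")

```text
t: 28.13
eef_pos: [496.7, 250.9, 194.0]
tcp_rot: [-3.14, 0.0, 1.561]
ft_force: [-0.7, 0.7, -0.1]
opening: 0.005
grip_force: 0.1
```

```bash
python3 cl.py .35 .25 .15 .1 .05 0; python3 - <<'E'
from cell import env
from h import *
f=np.load('fx.npz'); B=f['B']; nest=f['c']+B@[-4.45,10.85,-12]
p,d,P,_=snap(env,'scene','s14'); Y=cloud(P,d); Z=(Y-nest-[5,-1,0])@B
m=(Z[...,1]>125)&(Z[...,1]<230)&(abs(Z[...,0]+23)<16)&(Z[...,2]>60)&(Z[...,2]<220); a=Z[m]
for y in range(130,225,10):
    k=abs(a[:,1]-y)<5
    if k.sum(): print(y,k.sum(),np.percentile(a[k],[10,50,90],axis=0)[:,2].round(1))
E
```

```text
[496.7 250.9 194. ] [-0.7  0.7 -0.1]
0.35 [500.  255.2 188.4] [ 0.033  0.043 -0.056]
0.25 [504.  258.3 181.5] [ 0.04   0.031 -0.069]
0.15 [508.1 260.7 174.4] [ 0.041  0.023 -0.071]
0.1 [510.2 261.5 170.8] [ 0.021  0.009 -0.036]
0.05 [512.3 262.2 167.2] [ 0.021  0.006 -0.036]
0.0 [514.4 262.6 163.5] [ 0.021  0.004 -0.037]
130 11 [90.2 95.  97.9]
140 17 [ 96.3 101.3 105.8]
150 16 [100.1 106.4 110.6]
160 67 [111.7 140.4 165.1]
170 29 [111.6 120.1 136.1]
180 26 [113.4 125.  140.9]
190 14 [119.  124.4 129.1]
200 8 [121.  125.4 130. ]
```

Emit:
drive_tool(deltas="0.033 0.043 -0.056 0;0.04 0.031 -0.069 0;0.041 0.023 -0.071 0;0.021 0.009 -0.036 0;0 0 0 0")

```text
t: 28.6
eef_pos: [510.1, 261.0, 171.2]
tcp_rot: [-3.141, 0.0, 1.561]
ft_force: [0.0, -0.3, 0.5]
opening: 0.004
grip_force: 0.0
```

Emit:
drive_tool(deltas="0.021 0.006 -0.036 0;0.01 0.002 -0.018 0;0.01 0 -0.018 0;0 0 0 0")

```text
t: 28.93
eef_pos: [514.0, 261.6, 164.9]
tcp_rot: [3.142, -0.0, 1.561]
ft_force: [0.5, 0.6, -0.0]
opening: 0.002
grip_force: 0.0
```

```bash
python3 cl.py 0 -.03
```

```text
[514.  261.6 164.9] [ 0.5  0.6 -0. ]
0.0 [514.4 262.6 163.5] [ 0.004  0.01  -0.014]
-0.03 [515.7 262.8 161.3] [ 0.013  0.002 -0.022]
```

```bash
cat > hd.py <<'E'
from cell import env
from h import *
import sys
f=np.load('fx.npz'); B=f['B']; nest=f['c']+B@[-4.45,10.85,-12]
for n,o in(('scene',[5,-1,0]),('top',[0,0,0])):
    p,d,P,_=snap(env,n,n+sys.argv[1]); Y=cloud(P,d); Z=(Y-nest-o)@B
    m=(Z[...,1]>120)&(Z[...,1]<225)&(abs(Z[...,0]+23)<14)&(Z[...,2]>50)&(Z[...,2]<200); a=Z[m]
    for y in range(125,225,10):
        k=abs(a[:,1]-y)<5
        if k.sum(): print(n,y,k.sum(),np.percentile(a[k],[10,50,90],axis=0)[:,2].round(1),a[k].mean(0).round(0))
E
python3 hd.py 15
```

```text
scene 125 11 [79.9 84.2 87. ] [-23. 127.  83.]
scene 135 4 [82.  83.5 84.8] [-21. 135.  83.]
scene 145 19 [80.7 86.5 90.2] [-22. 146.  91.]
scene 155 23 [ 82.6 191.6 198.5] [-20. 155. 152.]
scene 165 32 [ 81.1  99.  125.4] [-18. 167. 101.]
scene 175 45 [ 85.2 100.9 121.4] [-18. 173. 102.]
scene 185 23 [ 81.   91.3 101.8] [-19. 185.  91.]
scene 195 12 [81.7 88.2 98.6] [-19. 193.  88.]
scene 205 12 [81.2 85.5 90.3] [-22. 204.  86.]
scene 215 1 [87.9 87.9 87.9] [-23. 212.  88.]
top 125 17 [81.8 84.3 86.6] [-23. 125.  84.]
top 135 16 [82.1 85.4 87. ] [-23. 135.  85.]
top 145 26 [83.4 86.8 90.5] [-22. 145.  87.]
top 155 24 [83.5 88.3 90.9] [-21. 155.  88.]
top 165 12 [81.5 88.6 90.3] [-21. 162.  87.]
```

Emit:
drive_tool(deltas="0.006 0.005 -0.015 0;0.005 0 -0.01 0;0 0 0 0")

```text
t: 29.28
eef_pos: [514.7, 262.1, 163.5]
tcp_rot: [-3.142, 0.0, 1.561]
ft_force: [-5.1, -2.5, 10.9]
opening: 0.005
grip_force: 5.6
```

Emit:
drive_tool(deltas="0.004 0 -0.01 0;0 0 0 0")

```text
t: 29.45
eef_pos: [514.8, 262.1, 163.3]
tcp_rot: [-3.141, -0.0, 1.561]
ft_force: [-9.2, -4.4, 20.3]
opening: 0.004
grip_force: 9.9
```

Emit:
drive_tool(deltas="0 0 0.03 0;0 0 0.15 0;0 0 0.3 0;0 0 0.4 0;-0.3 0 0.4 0;-0.4 0 0 0;-0.4 -0.2 0 0;0 0 0 0;0 0 0 0")

```text
t: 30.2
eef_pos: [411.8, 243.2, 283.7]
tcp_rot: [3.14, -0.0, 1.562]
ft_force: [1.2, 0.3, 0.1]
opening: 0.004
grip_force: 0.0
```

```bash
python3 hd.py 16; python3 - <<'E'
from cell import env
from h import *
f=np.load('fx.npz'); B=f['B']; nest=f['c']+B@[-4.45,10.85,-12]
p,d,P,_=load(env,'top','top16'); Z=(cloud(P,d)-nest)@B
for u in range(-40,70,24):
    k=(abs(Z[...,0]-u)<8)&(abs(Z[...,1])<52)&(Z[...,2]>50)&(Z[...,2]<100); print(u,k.sum(),np.median(Z[k][:,2]).round(1))
print(env.state()['eef_pos'],env.state()['ft_force'])
E
```

```text
scene 125 7 [79.7 83.  84.4] [-25. 126.  82.]
scene 135 10 [80.7 84.3 86.5] [-24. 135.  84.]
scene 145 14 [80.1 84.  88.1] [-22. 146.  84.]
scene 155 10 [80.9 85.6 89.5] [-22. 155.  85.]
scene 165 16 [78.6 85.6 89.5] [-22. 165.  85.]
scene 175 12 [79.6 82.9 88.5] [-20. 176.  84.]
scene 185 14 [79.7 85.4 89.6] [-21. 186.  85.]
scene 195 12 [79.7 85.4 90.1] [-20. 195.  85.]
scene 205 8 [79.5 85.  89.4] [-22. 205.  85.]
scene 215 1 [84.8 84.8 84.8] [-25. 212.  85.]
top 125 16 [82.9 84.8 86.7] [-23. 125.  85.]
top 135 16 [83.1 84.6 86. ] [-23. 134.  85.]
top 145 27 [83.3 86.6 89.2] [-22. 145.  86.]
top 155 24 [83.4 87.5 90.6] [-21. 155.  87.]
top 165 25 [81.3 86.1 90.1] [-22. 165.  86.]
top 175 23 [82.5 86.1 89.6] [-21. 174.  87.]
top 185 2 [88.7 89.  89.3] [-26. 183.  89.]
-40 224 71.9
-16 289 71.6
8 280 71.2
32 288 71.4
56 294 71.9
[413.83743124 243.75439671 283.31828556] [0.38310392 0.53262272 0.02844245]
```

Handle level along its length, cover flat; handing in.

```bash
python3 -c "
from cell import env
print(env.job_done())"
```

```text
the job is handed in; nothing more can be done
None
```

The square module is seated in the test fixture's pocket, the cover is shut over it and the clamp handle is fully down on its stop. I handed the job in at about 30 s, and the result of the judging was not returned.

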